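# Lock the calibration turntable by throwing its over-center clamp with an extension bar

### The job

Lock the turntable: take the long extension bar out of its wooden rack, push its round end all the way down through the sprung dust flap into the socket of the clamp's leaning lever, and with the bar throw the lever over, away from where it leans, past its dead point until it rests against its stop. Then draw the bar out, stand it back in its hole in the rack and let go. Only the bar may press on the clamp, and the compass and everything else on the table stay where they are.

Things in the scene. Friction and masses are not known exactly. Their poses are not given: they have to be found in the camera images.
- bar: plain steel extension bar, 215 mm long, about 220 g. Origin at its foot, +z along it to the hand end. Round shank of 14 mm diameter (foot tapers to 8 mm over 9 mm) to z = 115 mm; round collar of 24 mm to 121; square hand grip 18 x 18 mm (faces square to its x and y) to 215. Starts upright in one of the rack's holes, foot on the hole floor.
- bar_foot (a point): centre of the bar's foot end (same point as the bar's origin)
- rack: fixed dark wooden block 60 (x) x 160 (y) x 72 mm high, origin at the centre of its underside. Two square holes 17 x 17 mm, at y = -45 and +45 mm, 60 mm deep (floors 12 mm above the table). The long bar stands in one and the short pin in the other, either way round.
- rack_hole0 (a point): mouth centre of the rack's hole at its y = -45 mm, at the rack's top face
- rack_hole1 (a point): mouth centre of the rack's hole at its y = +45 mm, at the rack's top face
- short_pin: short steel pin, 100 mm long, with a round head 26 mm in diameter; stands in the rack's other hole. A bystander: too short for the job, leave it. Origin at its foot.
- fixture: fixed base plate with brass turntable and toggle clamp. Origin on the table below the middle of the lever's hinge pin; x: the way the lever is thrown; y: along the pin, to the turntable. Plate x -60 to 140, y -55 to 270, 12 mm thick. Turntable: 200 mm disc centred at x 40, y 165, top at 45 mm. Clamp within y +-31, 69 high; drum behind it at x 33 to 123, 103 high; jaw at y 30 to 92, 80 high.
- clamp_hinge (a point): middle of the lever's hinge pin, 50 mm above the table; axes as the fixture's: the lever turns about y
- clamp_lever (a joint): lever angle, rad, 0 to 0.93. Lean of its socket from vertical = value - 0.65, positive towards the fixture's +x. Starts at 0, leaning to -x. The over-center action resists the throw by up to 2 N m about value 0.3, by nothing at the dead point 0.68, then drives the lever on by up to 1.5 N m and holds it on its stop at 0.93. Let go before the dead point, it swings back to 0.
- socket_mouth (a point): centre of the mouth of the lever's square socket, 104 mm from the hinge axis; +z points out of the socket along the lever, y as the fixture's y (along the hinge pin)
- socket_floor (a point): centre of the socket floor, 18 mm from the hinge axis along the lever: the socket is 86 mm deep; axes as socket_mouth. Inside 18 x 18 mm; the outer 32 mm are 6 mm wider on the +y side, where the flap folds away. Walls 4 mm. With the bar's foot on this floor its collar stands 29 mm clear of the mouth.
- dust_flap (a joint): angle of the sprung aluminium flap that covers the socket mouth, rad: 0 shut, hinged on the mouth's +y side, folds inward up to 1.45 when pushed (1 to 2 N), rests against the bar while it is in (about 1.3), shuts by itself when the bar leaves
- compass: clear acrylic baseplate compass, 60 x 110 mm, 13 mm high, lying loose on the turntable; must not be moved. Origin under its centre.
- magnet: squat bronze reference magnet, 48 mm diameter, 30 mm high; bystander. Origin under its centre.
- sighting_bar: red anodized flat sighting bar lying on the table, 22 x 200 mm (long along its y), 12 mm thick, with two upright vanes to 42 mm; bystander. Origin under its centre.
- slate_a: grey slate block 70 x 35 x 30 mm; bystander. Origin under its centre.
- slate_b: grey slate block 70 x 35 x 30 mm; bystander. Origin under its centre.
Not all that is in view belongs to the job. Leave any purple look-alike of the bar alone.

How it is judged:
On the way, in this order (a step that is already met when the one before it is completed fails the run):
1. the bar is pushed through the flap and stands fully home in the socket, lever not yet thrown (distance between bar_foot and socket_floor below 0.012 m and value of joint dust_flap above 0.6 rad and value of joint clamp_lever below 0.5 rad), for 0.1 s.
2. the lever is past its dead point and on its stop, thrown with the bar still in the socket (value of joint clamp_lever above 0.88 rad and distance between bar_foot and socket_floor below 0.03 m), for 0.2 s.
At the end, for the whole second after the job is handed in: The lever rests beyond 0.88 rad (on its stop), the flap is shut (under 0.15 rad), and the bar stands at rest in a hole of the rack, foot on the hole floor (below 20 mm, within 12 mm of the hole's centre) and upright within 0.12 rad (value of joint clamp_lever above 0.88 rad and value of joint dust_flap below 0.15 rad and (horizontal distance between bar_foot and rack_hole0 below 0.012 m or horizontal distance between bar_foot and rack_hole1 below 0.012 m) and height (world z) of bar_foot below 0.02 m and angle between bar's own z axis and vertical below 0.12 rad and linear speed of bar below 0.02 m/s); the robot touches nothing.
It fails at once if the fingers or the arm press on the clamp or turntable (only the bar may) (contact force between any of the fingers, the arm and fixture above 3 N).
It fails at once if the compass is moved more than 15 mm (distance of compass from where it was at the start of the episode above 0.015 m).
It fails at once if the magnet, sighting bar, a slate block or the short pin is moved more than 15 mm (distance of any of magnet, sighting_bar, slate_a, slate_b, short_pin from where it was at the start of the episode above 0.015 m).
It also fails if it takes over 53 s, if anything falls off the work surface, if the arm or the gripper's body presses on something with over 40 N, if the wrist force passes 120 N, or if a joint passes its speed limit or range.

### The arm

A 7-joint arm with a two-finger parallel gripper is mounted at the origin on the work surface. World frame = base frame: x ahead of the robot, y to its left, z up, the work surface at z = 0. Lengths are in m, angles in rad, forces in N, time in s.
With the tool pointing down it reaches from about 0.375 to 0.925 m from the base axis. Payload 3.1 kg.
Tool frame: the origin (TCP) lies at the very end of the fingers, on their centre line; the grasp point (between the pads) lies 19 mm behind it; z points along the fingers, y is the direction in which the jaws open and shut (so a half turn about z gives the same grasp; the last joint's range is limited). The gripper opens to 85 mm and grips with 20 to 120 N. Pads are 22 mm wide; open, the fingers measure 114 mm over their backs; the gripper's body (76 mm by 85 mm) begins 54 mm behind the grasp point. The pads swing forward as they close: fully open they stand 13 mm farther back than shut.
Start: joints at [1.165, 0.383, 0.044, 1.598, -0.018, 1.161, -0.05], TCP at [0.197, -0.619, 0.231] pointing down, gripper open.
Joint ranges: [-2.61, 2.61], [-0.41, 2.15], [-1.48, 1.57], [0, 2.5], [-1.57, 4.71], [0.05, 1.97], [-2.85, 2.85]. Speed limits (rad/s): [2.79, 2.79, 3.14, 3.14, 3.14, 3.14, 3.14].

### API

Orientations are given as a 3x3 rotation matrix whose columns are the frame's x, y, z axes.
In Python, from rig import env gives the robot as it stands.
- The arm moves only by the tool play_rows, never from a script. Its argument "steps" is a list of rows, each an object of numbers: "grip": the finger opening in m, from 0 to 0.0854; "x", "y", "z": the shift along the tool's x, y, z in m; "wx", "wy", "wz": the turn, a rotation vector about the tool's x, y, z in rad. A call has 1 to 5 rows; each row is the pose to reach, as a shift and turn from the pose commanded when the call began, along the tool's axes at that moment; what a row does not reach only later rows make up. A row lasts 1/8 s, in which the tool goes at most 62.5 mm and 10.7 degrees, less where a joint would pass 70% of its speed; a pose out of reach is approached as far as the arm can. A call with a gripper value outside its range is refused whole. The fingers move at their own pace and stop on an object; the grip force is fixed at half the most. Time passes only in rows, so rows that repeat a pose let the fingers close. It gives the time, the measured TCP pose, the force and the opening at its end, in the units of the state.
- env.state(): the state, without advancing time (a new reading comes with each control period).
- env.camera(name): name is "side" or "top" or "wrist"; returns a dict with "pixels" (400x640x3 uint8, blue, green, red), "K" (3x3 intrinsics, pixels), "k1" (the pictures are not rectified: a ray, as slopes to the right and down, at radius r is drawn at 1 + k1 r^2 times it, then the intrinsics apply), "origin" and "orientation" of the camera in the world. Camera axes: x right, y down, z forward; pixel columns grow to the right and rows downward; lengths in m; the calibration is good to about 2 mm. A picture is of the moment at which its call begins. There is no depth.
- env.hand_in(): hands the job in, once; it reports no verdict.
Trained networks look in a picture, given as the dict that the camera call returned (one of the last four; its "shot" number tells which), for a name from the list of things; names that differ only in an ending like _2 or _b are one class to them, and where a whole thing is asked for, a point or a joint stands for the part that bears it (a point fixed in the world has none). Each returns a list of dicts, best first, with "p" (0 to 1); they miss things now and then, are a little off and sometimes report something else, mostly with a low value. They report only what shows in the picture. A call takes as long as a camera call. They do not tell look-alikes from the thing itself.
- env.spot_in(query, picture): "rect" ([left, top, right, bottom] in pixels, round what is visible of it).
- env.silhouettes(query, picture): "region" (400x640 bool, what is visible of it) and "rect" ([left, top, right, bottom] in pixels, round what is visible of it).
- env.place_of(query, picture): "uv" ([column, row] in pixels: a listed point, or the origin of a listed thing).
The state is a dict: "time_s": time; "joints": joint angles; "qd": joint speeds; "effort": joint torques, N m; "tool_pos": TCP position; "tool_rot": TCP orientation; "wrist_force": force on the tool from outside, world axes, zero at the start; "ft_torque": the same for the moment, N m; "grip_width": opening from 0.0 (shut) to 1.0 (fully open).
Only numpy, scipy, OpenCV 4.12 (cv2) and the standard library are available. Lean on these libraries where they do the work, as an engineer would, in place of code of your own. Each camera call takes 0.05 s, during which the arm holds its last target.

## Working session

There is one attempt and no reset: what is moved stays moved. The work goes in short steps, Python scripts to look and compute and a tool call to move; the robot and the scene stay as the last step left them, time stands still between calls to the robot, and variables do not carry over. Pictures are saved under pics/ and viewed, and the job is handed in when it is done.

Besides the shell and the picture viewer there is one more tool, called after "Call:" as name(argument=value, ...), one argument or row to a line, values as JSON. play_rows: Moves the arm, as the interface text tells. Its arguments: {"type":"object","properties":{"steps":{"type":"array","items":{"type":"object","properties":{"grip":{"type":"number"},"x":{"type":"number"},"y":{"type":"number"},"z":{"type":"number"},"wx":{"type":"number"},"wy":{"type":"number"},"wz":{"type":"number"}}}}},"required":["steps"]}

```bash
ls; mkdir -p pics; cat > h.py <<'E'
import numpy as np, cv2
from rig import env
def ray(c,uv):
    K=c["K"];k1=c["k1"]
    x=(uv[0]-K[0][2])/K[0][0]; y=(uv[1]-K[1][2])/K[1][1]
    rd=np.hypot(x,y); r=rd
    for _ in range(30): r=rd/(1+k1*r*r)
    s=r/rd if rd>0 else 1
    d=np.array(c["orientation"])@np.array([x*s,y*s,1.])
    return np.array(c["origin"]),d/np.linalg.norm(d)
def atz(c,uv,z):
    o,d=ray(c,uv); return o+d*(z-o[2])/d[2]
def proj(c,P):
    p=np.array(c["orientation"]).T@(np.array(P)-np.array(c["origin"]))
    a,b=p[0]/p[2],p[1]/p[2]; f=1+c["k1"]*(a*a+b*b); K=c["K"]
    return np.array([K[0][0]*a*f+K[0][2],K[1][1]*b*f+K[1][2]])
def tri(cs,uvs):
    A=np.zeros((3,3));B=np.zeros(3);R=[ray(c,u) for c,u in zip(cs,uvs)]
    for o,d in R:
        M=np.eye(3)-np.outer(d,d);A+=M;B+=M@o
    p=np.linalg.solve(A,B)
    return p,[np.linalg.norm((np.eye(3)-np.outer(d,d))@(p-o)) for o,d in R]
E
python3 - <<'E'
from h import *
s=env.state(); print(s)
for n in ["side","top","wrist"]:
    c=env.camera(n); cv2.imwrite(f"pics/{n}0.png",c["pixels"]); print(n,c["origin"],c["orientation"],c["K"],c["k1"])
    for q in ["bar","bar_foot","rack","rack_hole0","rack_hole1","short_pin","fixture","clamp_hinge","socket_mouth","socket_floor","compass","magnet","sighting_bar","slate_a"]:
        print(q,[(np.round(r["uv"]).tolist(),round(r["p"],2)) for r in env.place_of(q,c)][:3])
E
```

```text
pics
{'time_s': 0.0, 'joints': array([ 1.16521018,  0.38384064,  0.04381588,  1.599633  , -0.01790667,
        1.16118455, -0.04990469]), 'qd': array([ 9.87475167e-05, -1.06965974e-03,  7.75337115e-04,  6.96484480e-04,
       -9.29194682e-05, -3.14275052e-04, -1.73903000e-04]), 'effort': array([-3.87277596e-04, -4.33459032e+01,  1.02442972e+00, -2.49508613e+01,
        1.05523804e-02,  1.13966022e-02, -1.20120575e-05]), 'tool_pos': array([ 0.19662891, -0.61852929,  0.22985588]), 'tool_rot': array([[ 9.52979802e-01,  3.03032383e-01, -9.34105221e-04],
       [ 3.03033794e-01, -9.52976519e-01,  2.50486795e-03],
       [-1.31124238e-04, -2.67015401e-03, -9.99996427e-01]]), 'wrist_force': array([-0.74765658,  0.67056763,  1.03368484]), 'ft_torque': array([0.02263892, 0.04570254, 0.01851608]), 'grip_width': 0.9989743096584729}
side [ 0.46696427 -0.77946297  0.75095556] [[ 0.99849502 -0.02919907  0.04642326]
 [-0.05451926 -0.62025648  0.78250211]
 [ 0.005946   -0.78385542 -0.62091491]] [[441.97643934   0.         318.17949276]
 [  0.         441.97643934 192.94658648]
 [  0.           0.   
[... 1559 characters left out ...]
, 0.9)]
magnet [([434.0, 161.0], 0.59)]
sighting_bar [([330.0, 238.0], 0.95), ([413.0, 201.0], 0.5)]
slate_a [([178.0, 208.0], 0.92), ([393.0, 157.0], 0.9), ([409.0, 202.0], 0.6)]
wrist [ 0.26304569 -0.59833244  0.37238273] [[ 3.02675517e-01 -9.17356133e-01 -2.58544496e-01]
 [-9.53093534e-01 -2.91185168e-01 -8.26069773e-02]
 [ 4.95694813e-04  2.71420197e-01 -9.62460820e-01]] [[287.75144566   0.         319.71947403]
 [  0.         287.75144566 198.91085655]
 [  0.           0.           1.        ]] -0.009095673580293019
bar []
bar_foot []
rack []
rack_hole0 []
rack_hole1 []
short_pin []
fixture []
clamp_hinge []
socket_mouth []
socket_floor []
compass []
magnet []
sighting_bar []
slate_a []
```

View pics/side0.png

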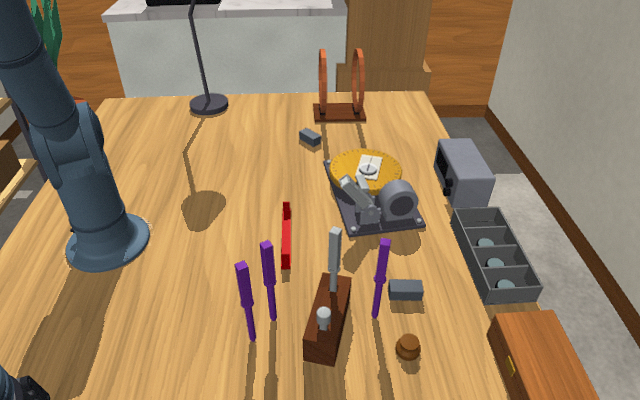

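View pics/top0.png

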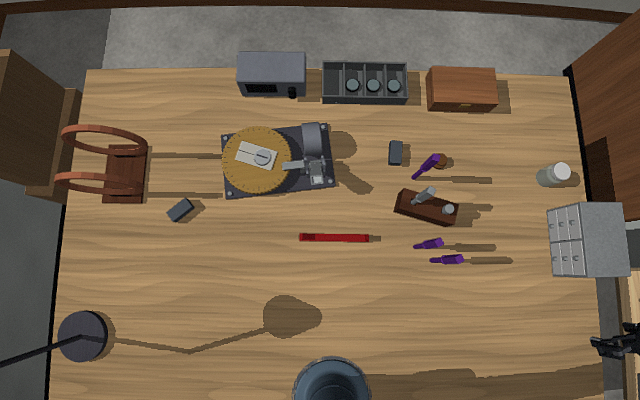

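```bash
python3 - <<'E'
import cv2
a=cv2.imread("pics/side0.png"); cv2.imwrite("pics/side0z.png",cv2.resize(a[200:390,220:440],None,fx=3.6,fy=3.1,interpolation=cv2.INTER_CUBIC)[:590])
cv2.imwrite("pics/side0y.png",cv2.resize(a[110:250,270:450],None,fx=4,fy=4,interpolation=cv2.INTER_CUBIC))
a=cv2.imread("pics/top0.png"); cv2.imwrite("pics/top0z.png",cv2.resize(a[130:280,290:480],None,fx=4,fy=4,interpolation=cv2.INTER_CUBIC))
E
```

```text
(no output)
```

View pics/side0z.png

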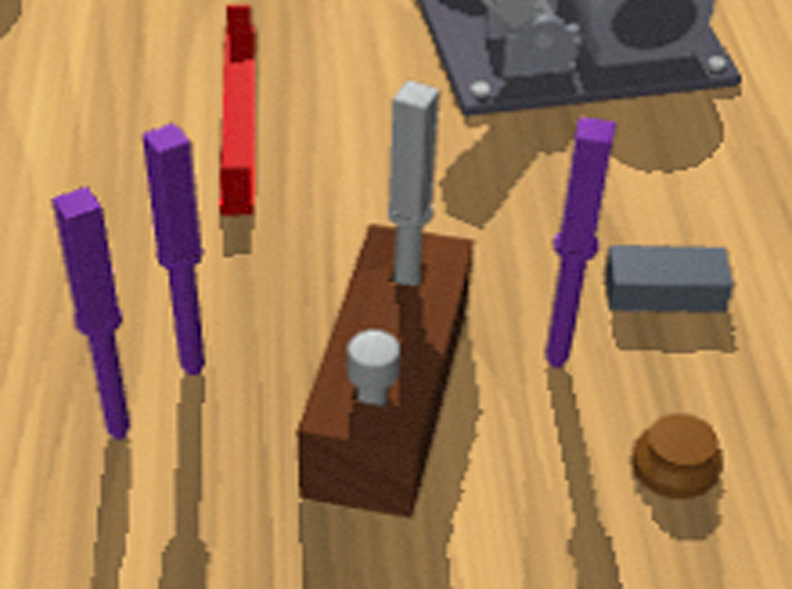

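View pics/side0y.png

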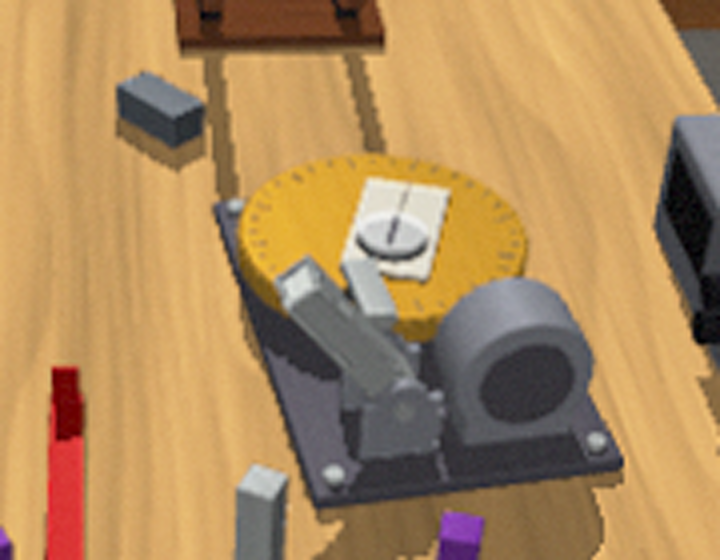

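View pics/top0z.png

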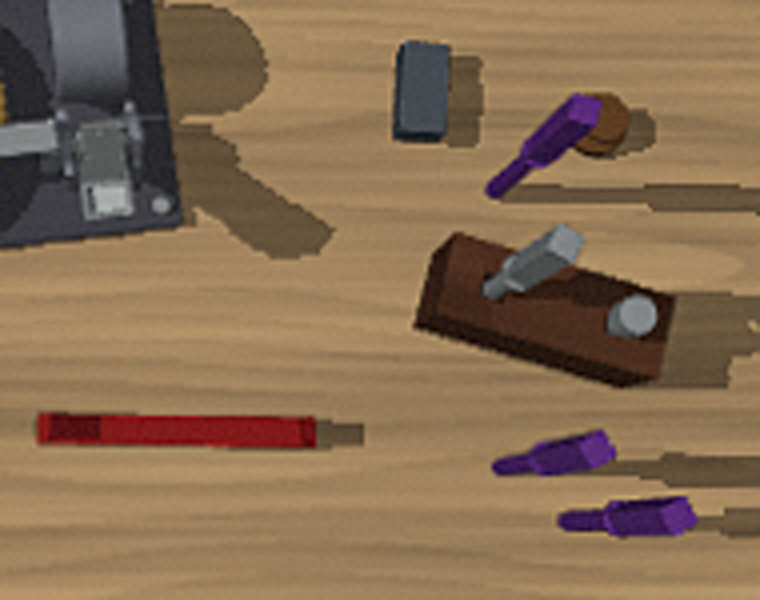

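```bash
python3 - <<'E'
import cv2
a=cv2.imread("pics/top0.png"); cv2.imwrite("pics/top0f.png",cv2.resize(a[110:210,210:345],None,fx=5.9,fy=5.9,interpolation=cv2.INTER_CUBIC))
cv2.imwrite("pics/top0r.png",cv2.resize(a[180:232,385:470],None,fx=9,fy=9,interpolation=cv2.INTER_CUBIC))
a=cv2.imread("pics/side0.png"); cv2.imwrite("pics/side0r.png",cv2.resize(a[265:370,295:360],None,fx=5.5,fy=5.5,interpolation=cv2.INTER_CUBIC))
E
```

```text
(no output)
```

View pics/top0f.png

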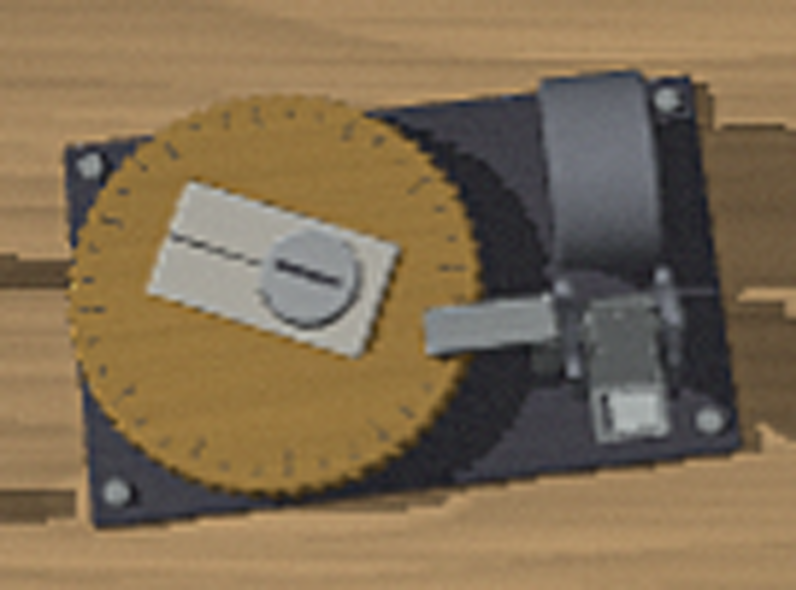

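View pics/top0r.png

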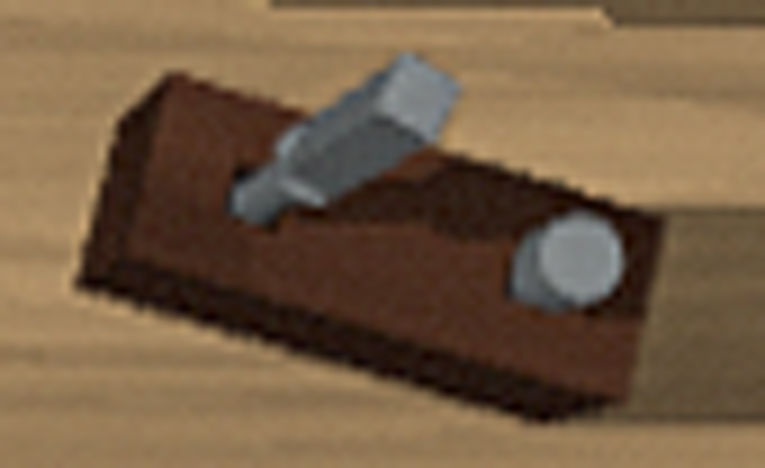

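View pics/side0r.png

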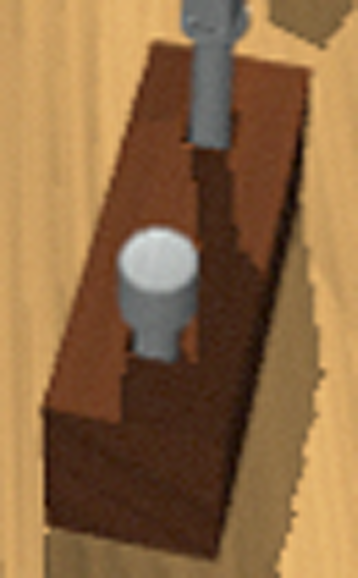

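```bash
cat > fit.py <<'E'
from h import *
from scipy.optimize import least_squares
cs=env.camera("side"); ct=env.camera("top")
def un(p,s,o): return ((np.array(p)+.5)/s-.5)+np.array(o)
T=lambda p:un(p,9,(385,180)); S=lambda p:un(p,5.5,(295,265))
rack=[(ct,T((175,75)),(30,80,72)),(ct,T((663,215)),(30,-80,72)),(ct,T((630,400)),(-30,-80,72)),(ct,T((130,258)),(-30,80,72)),(ct,T((78,290)),(-30,80,0)),(ct,T((545,418)),(-30,-80,0)),
(cs,S((155,43)),(-30,80,72)),(cs,S((310,68)),(30,80,72)),(cs,S((45,408)),(-30,-80,72)),(cs,S((48,525)),(-30,-80,0)),(cs,S((215,558)),(30,-80,0))]
F=lambda p:un(p,5.9,(210,110)); G=lambda p:un(p,4,(270,110))
fix=[(ct,F((65,148)),(140,270,12)),(ct,F((690,78)),(140,-55,12)),(ct,F((740,450)),(-60,-55,12)),(ct,F((97,525)),(-60,270,6)),
(cs,G((308,486)),(-60,-55,12)),(cs,G((620,452)),(140,-55,12)),(cs,G((216,203)),(-60,270,12))]
def fit(L,x0):
    def w(x,p):
        c,s=np.cos(x[2]),np.sin(x[2]); p=np.array(p)/1e3
        return np.array([x[0]+c*p[0]-s*p[1],x[1]+s*p[0]+c*p[1],p[2]])
    r=least_squares(lambda x:np.concatenate([proj(c,w(x,p))-u for c,u,p in L]),x0,loss='soft_l1')
    for c,u,p in L: print(np.round(u,1),np.round(proj(c,w(r.x,p))-u,1),p)
    return r.x,lambda p:w(r.x,p)
if __name__=="__main__":
    x,w=fit(rack,[.4,-.25,-.3]); print("rack",x,"holes",w((0,45,72)),w((0,-45,72)))
    u=T((418,95)); v=un((415,92),(3.6,3.1),(220,200))
    print("bartop top@.227",atz(ct,u,.227),"side",atz(cs,v,.227),tri([ct,cs],[u,v]))
    x,w=fit(fix,[.5,0,0.1]); print("fix",x)
    a=-.65; d=np.array([np.sin(a),0,np.cos(a)])
    for r in(18,104): print(w(np.array([0,0,50])+d*r), proj(cs,w(np.array([0,0,50])+d*r)),proj(ct,w(np.array([0,0,50])+d*r)))
E
python3 fit.py
```

```text
[404.  187.9] [-0.1 -0.6] (30, 80, 72)
[458.2 203.4] [ 0.9 -0.3] (30, -80, 72)
[454.6 224. ] [ 0.1 -0.2] (-30, -80, 72)
[399.  208.2] [-0.2 -0.4] (-30, 80, 72)
[393.2 211.8] [-0.1 -0.2] (-30, 80, 0)
[445.1 226. ] [0.2 0.5] (-30, -80, 0)
[322.8 272.4] [-1.1 -0.8] (-30, 80, 72)
[351. 277.] [-0.  -0.3] (30, 80, 72)
[302.8 338.8] [-0.5 -0.3] (-30, -80, 72)
[303.3 360. ] [-0.3  0.1] (-30, -80, 0)
[333.7 366. ] [0.8 0.5] (30, -80, 0)
rack [ 0.51797089 -0.26563559 -0.27548315] holes [ 0.53021143 -0.22233237  0.072     ] [ 0.50573036 -0.30893882  0.072     ]
bartop top@.227 [ 0.52865293 -0.22100214  0.227     ] side [ 0.5295524  -0.22183514  0.227     ] (array([ 0.52921707, -0.22122679,  0.22632698]), [np.float64(0.00041457111229229485), np.float64(0.0004145711122920568)])
[220.6 134.7] [-0.7 -0.9] (140, 270, 12)
[326.5 122.8] [ 0.3 -0.6] (140, -55, 12)
[335.  185.9] [0.1 0.4] (-60, -55, 12)
[226.  198.6] [-1.5  0.4] (-60, 270, 6)
[346.6 231.1] [0.2 2.4] (-60, -55, 12)
[424.6 222.6] [0.3 1.3] (140, -55, 12)
[323.6 160.4] [-1.4 -1.2] (-60, 270, 12)
fix [0.63562365 0.05271989 0.12208679]
[0.62481138 0.05139326 0.06432951] [362.27129129 200.38663866] [314.55251092 167.37824273]
[0.57315274 0.0450549  0.13279272] [342.70716673 180.14332755] [316.92391834 179.70474385]
```

```bash
cat >> h.py <<'E'
from scipy.spatial.transform import Rotation as Ro
def rows(P,R=None,n=None):
    s=env.state(); p=s["tool_pos"];R0=s["tool_rot"]
    d=R0.T@(np.array(P)-p); w=np.zeros(3) if R is None else Ro.from_matrix(R0.T@R).as_rotvec()
    print("t",s["time_s"],"pos",np.round(p,4),"shift",np.round(d,4),"rot",np.round(w,4),"rows>=",np.linalg.norm(d)/.0625,np.degrees(np.linalg.norm(w))/10.7,"F",np.round(s["wrist_force"],1),"g",round(s["grip_width"]*85.4,1))
E
python3 - <<'E'
from h import *
cs=env.camera("side"); ct=env.camera("top")
def un(p,s,o): return ((np.array(p)+.5)/s-.5)+np.array(o)
for a,b in [((597,130),(587,108)),((168,138),(600,450)),((78,200),(680,515))]:
    print(tri([cs,ct],[un(a,(3.6,3.1),(220,200)),un(b,4,(290,130))]))
rows((.5,.03,.30))
E
```

```text
(array([ 0.61509587, -0.24333379,  0.21393011]), [np.float64(0.0006199267237403444), np.float64(0.0006199267237404299)])
(array([ 0.40965567, -0.23950158,  0.21392593]), [np.float64(0.0012044428333869226), np.float64(0.0012044428333869417)])
(array([ 0.37140633, -0.28464295,  0.21496773]), [np.float64(0.00042368588506149754), np.float64(0.0004236858850614679)])
t 2.45 pos [ 0.1969 -0.6195  0.2313] shift [ 0.4856 -0.5271 -0.0687] rot [0. 0. 0.] rows>= 11.519514001709661 0.0 F [-0.7 -0.1 -0.1] g 85.2
```

Call:
play_rows(
  steps=[
    {"x": 0.04, "y": -0.044, "z": -0.018},
    {"x": 0.08, "y": -0.088, "z": -0.036},
    {"x": 0.12, "y": -0.132, "z": -0.054},
    {"x": 0.16, "y": -0.176, "z": -0.07},
    {"x": 0.2, "y": -0.22, "z": -0.07},
  ],
)

```text
invalid input
```

Call:
play_rows(
  steps=[
    {"x": 0.04, "y": -0.044},
    {"x": 0.08, "y": -0.088},
    {"x": 0.12, "y": -0.132},
    {"x": 0.16, "y": -0.176},
    {"x": 0.2, "y": -0.22},
  ],
)

```text
invalid input
```

Call:
play_rows(
  steps=[
    {"x": 0.04, "y": -0.044},
    {"x": 0.08, "y": -0.088},
    {"x": 0.085, "y": -0.088},
    {"x": 0.085, "y": -0.088},
  ],
)

```text
invalid input
```

```bash
python3 - <<'E'
from h import *
import pickle
c=env.camera("wrist"); pickle.dump(c,open("w1.pkl","wb"))
cv2.imwrite("pics/w1.png",c["pixels"])
for q in ["socket_mouth","clamp_hinge"]: print(q,[(np.round(r["uv"],1).tolist(),round(r["p"],2)) for r in env.place_of(q,c)][:3])
rows((.5,.03,.30)); print(env.state()["joints"])
E
```

```text
socket_mouth []
clamp_hinge []
t 2.6 pos [ 0.1969 -0.6194  0.2313] shift [ 0.4856 -0.5271 -0.0687] rot [0. 0. 0.] rows>= 11.519384163067679 0.0 F [ 0.2 -0.2  0.7] g 85.2
[ 1.16518949  0.38289567  0.04391308  1.59792997 -0.01786919  1.16120358
 -0.04992012]
```

View pics/w1.png

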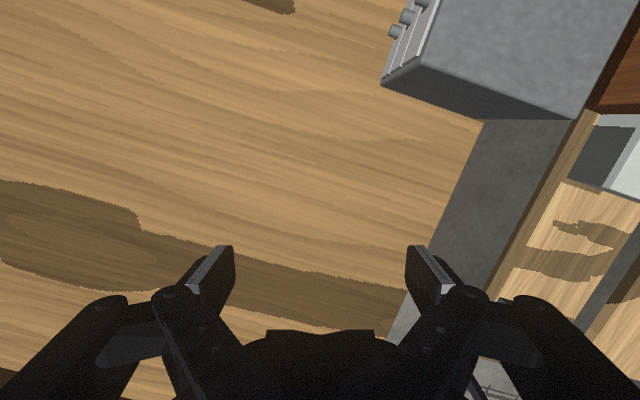

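All keys are probably required in every row.

Call:
play_rows(
  steps=[
    {"grip": 0.085, "x": 0.04, "y": -0.044, "z": -0.018, "wx": 0, "wy": 0, "wz": 0},
    {"grip": 0.085, "x": 0.08, "y": -0.088, "z": -0.036, "wx": 0, "wy": 0, "wz": 0},
    {"grip": 0.085, "x": 0.12, "y": -0.132, "z": -0.054, "wx": 0, "wy": 0, "wz": 0},
    {"grip": 0.085, "x": 0.16, "y": -0.176, "z": -0.07, "wx": 0, "wy": 0, "wz": 0},
    {"grip": 0.085, "x": 0.2, "y": -0.22, "z": -0.07, "wx": 0, "wy": 0, "wz": 0},
  ],
)

```text
time_s: 3.22
tool_pos: [0.3225, -0.3482, 0.3034]
tool_rot: [[0.953, 0.303, 0.003], [0.303, -0.953, -0.003], [0.002, 0.004, -1.0]]
wrist_force: [0.8, 0.2, -0.4]
grip_width: 0.996
```

Call:
play_rows(
  steps=[
    {"grip": 0.085, "x": 0.04, "y": -0.044, "z": 0, "wx": 0, "wy": 0, "wz": 0},
    {"grip": 0.085, "x": 0.08, "y": -0.088, "z": 0, "wx": 0, "wy": 0, "wz": 0},
    {"grip": 0.085, "x": 0.12, "y": -0.132, "z": 0, "wx": 0, "wy": 0, "wz": 0},
    {"grip": 0.085, "x": 0.16, "y": -0.176, "z": 0, "wx": 0, "wy": 0, "wz": 0},
    {"grip": 0.085, "x": 0.2, "y": -0.22, "z": 0, "wx": 0, "wy": 0, "wz": 0},
  ],
)

```text
time_s: 3.85
tool_pos: [0.4454, -0.0773, 0.3017]
tool_rot: [[0.953, 0.303, 0.001], [0.303, -0.953, -0.001], [0.001, 0.001, -1.0]]
wrist_force: [1.0, -0.3, 0.2]
grip_width: 0.997
```

Call:
play_rows(
  steps=[
    {"grip": 0.085, "x": 0.04, "y": -0.044, "z": 0, "wx": 0, "wy": 0, "wz": 0},
    {"grip": 0.085, "x": 0.08, "y": -0.088, "z": 0, "wx": 0, "wy": 0, "wz": 0},
    {"grip": 0.085, "x": 0.085, "y": -0.088, "z": 0, "wx": 0, "wy": 0, "wz": 0},
    {"grip": 0.085, "x": 0.085, "y": -0.088, "z": 0, "wx": 0, "wy": 0, "wz": 0},
  ],
)

```text
time_s: 4.35
tool_pos: [0.4992, 0.0305, 0.3012]
tool_rot: [[0.953, 0.304, -0.0], [0.304, -0.953, -0.0], [-0.0, 0.0, -1.0]]
wrist_force: [-0.2, -0.3, 0.2]
grip_width: 0.998
```

```bash
python3 - <<'E'
from h import *
import pickle
c=env.camera("wrist"); pickle.dump(c,open("w1.pkl","wb"))
cv2.imwrite("pics/w2.png",c["pixels"])
for q in ["socket_mouth","clamp_hinge"]: print(q,[(np.round(r["uv"],1).tolist(),round(r["p"],2)) for r in env.place_of(q,c)][:3])
rows((.5,.03,.30)); print(env.state()["joints"])
E
```

```text
socket_mouth [([333.7, 110.6], 0.57)]
clamp_hinge [([333.2, 57.4], 0.7)]
t 4.5 pos [0.4987 0.0286 0.3011] shift [ 0.0016 -0.001   0.0011] rot [0. 0. 0.] rows>= 0.03493616117509854 0.0 F [-0.1  0.3 -0.1] g 84.9
[ 0.45489591  0.07590923 -0.61754574  1.8407685   0.04727105  1.23998554
 -1.44309249]
```

View pics/w2.png

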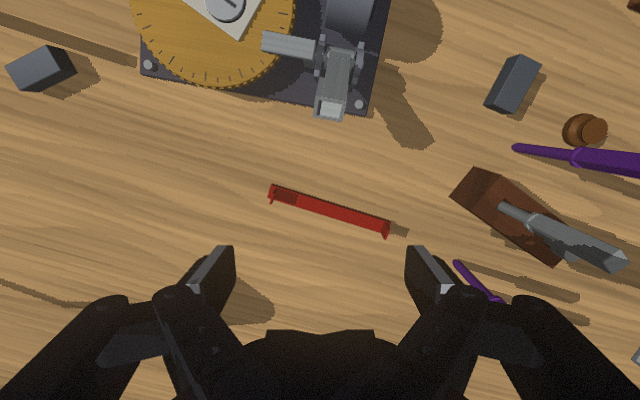

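```bash
python3 - <<'E'
from h import *
a=cv2.imread("pics/w2.png"); cv2.imwrite("pics/w2z.png",cv2.resize(a[0:130,250:400],None,fx=4.5,fy=4.5,interpolation=cv2.INTER_CUBIC))
E
```

```text
(no output)
```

View pics/w2z.png

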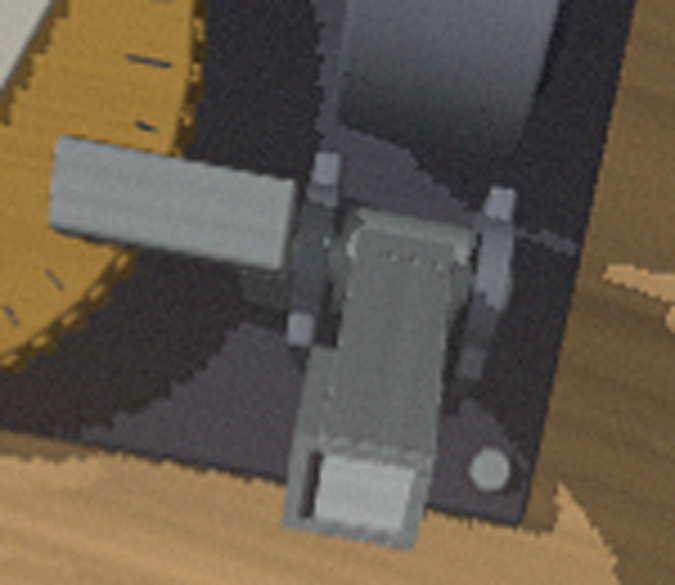

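```bash
cat > fit2.py <<'E'
from fit import *
import pickle
cw=pickle.load(open("w1.pkl","rb"))
W=lambda p:un(p,4.5,(250,0))
def lev(a,r,lx,ly): # lever local (lx,ly) at distance r
    return (r*np.sin(a)*1e3+lx*np.cos(a), ly, 50+r*1e3*np.cos(a)-lx*np.sin(a))
m=lambda lx,ly:lev(-.65,.104,lx,ly)
wr=[(cw,W((415,548)),m(-13,-13)),(cw,W((435,460)),m(13,-13)),(cw,W((285,527)),m(-13,19)),(cw,W((295,440)),m(13,19)),(cw,W((520,524)),(-60,-55,12))]
tp=[(ct,F((65,148)),(140,270,12)),(ct,F((690,78)),(140,-55,12)),(ct,F((740,450)),(-60,-55,12)),(ct,F((97,525)),(-60,270,0)),
 (ct,F((597,443)),m(-13,19)),(ct,F((668,435)),m(-13,-13)),(ct,F((660,383)),m(13,-13)),(ct,F((588,392)),m(13,19))]
sd=[(cs,G((320,508)),(-60,-55,0)),(cs,G((622,466)),(140,-55,0)),(cs,G((216,203)),(-60,270,12))]
if __name__=="__main__":
  for L in(wr,tp,sd,wr+tp,wr+tp+sd):
    x,w=fit(L,[.63,.05,.12]); print("fix",x,"mouth",w(m(0,0)))
E
python3 fit2.py
```

```text
[341.8 121.4] [0.1 0.9] (np.float64(-73.28847557768584), -13, np.float64(124.9252917745333))
[346.3 101.8] [ 0.3 -0.6] (np.float64(-52.59029681541038), -13, np.float64(140.66013832367034))
[312.9 116.7] [-0.7  0.9] (np.float64(-73.28847557768584), 19, np.float64(124.9252917745333))
[315.2  97.4] [-0.4 -1.2] (np.float64(-52.59029681541038), 19, np.float64(140.66013832367034))
[365.2 116.1] [1.2 0.1] (-60, -55, 12)
fix [0.63839722 0.05186885 0.15919048] mouth [0.57625365 0.04189176 0.13279272]
[220.6 134.7] [-0.6 -0.8] (140, 270, 12)
[326.5 122.8] [ 0.4 -0.7] (140, -55, 12)
[335.  185.9] [0.4 0.2] (-60, -55, 12)
[226.  198.6] [-0.6  0.9] (-60, 270, 0)
[310.8 184.7] [-0.3  0.3] (np.float64(-73.28847557768584), 19, np.float64(124.9252917745333))
[322.8 183.3] [-0.1  0.2] (np.float64(-73.28847557768584), -13, np.float64(124.9252917745333))
[321.4 174.5] [ 0.4 -0.1] (np.float64(-52.59029681541038), -13, np.float64(140.66013832367034))
[309.2 176. ] [ 0.3 -0.2] (np.float64(-52.59029681541038), 19, np.float64(140.66013832367034))
fix [0.63596842 0.05195505 0.1249444 ] mouth [0.57351967 0.044
[... 1713 characters left out ...]
)
[326.5 122.8] [ 0.3 -1.6] (140, -55, 12)
[335.  185.9] [ 0.9 -0.9] (-60, -55, 12)
[226.  198.6] [0.1 1. ] (-60, 270, 0)
[310.8 184.7] [ 0.4 -0.6] (np.float64(-73.28847557768584), 19, np.float64(124.9252917745333))
[322.8 183.3] [ 0.6 -0.8] (np.float64(-73.28847557768584), -13, np.float64(124.9252917745333))
[321.4 174.5] [ 1.  -1.1] (np.float64(-52.59029681541038), -13, np.float64(140.66013832367034))
[309.2 176. ] [ 0.9 -1.1] (np.float64(-52.59029681541038), 19, np.float64(140.66013832367034))
[349.6 236.6] [-1.4  1.1] (-60, -55, 0)
[425.1 226.1] [0.3 1.2] (140, -55, 0)
[323.6 160.4] [-1.5 -0.7] (-60, 270, 12)
fix [0.63848187 0.05092898 0.135345  ] mouth [0.57611808 0.04243644 0.13279272]
```

```bash
cat >> h.py <<'E'
def Rz(deg,lean=0,fy=0.0):
    # jaw y at angle deg
    a=np.radians(deg); y=np.array([np.cos(a),np.sin(a),0]); z=np.array([0,0,-1.]); x=np.cross(y,z)
    return np.array([x,y,z]).T
E
python3 -c "
from h import *
rows((.5295,-.2216,.29),Rz(-30))"
```

```text
t 4.6 pos [0.4988 0.0289 0.3012] shift [-0.0459  0.2482  0.0114] rot [ 4.000e-04  6.000e-04 -7.425e-01] rows>= 4.042026030585247 3.9760544641685365 F [-0.2 -0.7 -0.9] g 85.0
```

Call:
play_rows(
  steps=[
    {"grip": 0.055, "x": -0.009, "y": 0.05, "z": 0.0, "wx": 0, "wy": 0, "wz": -0.15},
    {"grip": 0.055, "x": -0.018, "y": 0.1, "z": 0, "wx": 0, "wy": 0, "wz": -0.3},
    {"grip": 0.055, "x": -0.027, "y": 0.15, "z": 0, "wx": 0, "wy": 0, "wz": -0.45},
    {"grip": 0.055, "x": -0.036, "y": 0.2, "z": 0.006, "wx": 0, "wy": 0, "wz": -0.6},
    {"grip": 0.055, "x": -0.046, "y": 0.248, "z": 0.011, "wx": 0, "wy": 0, "wz": -0.742},
  ],
)

```text
time_s: 5.22
tool_pos: [0.5298, -0.2225, 0.2903]
tool_rot: [[0.496, 0.869, 0.0], [0.869, -0.496, -0.001], [-0.001, 0.001, -1.0]]
wrist_force: [0.2, -0.1, -0.1]
grip_width: 0.643
```

Call:
play_rows(
  steps=[
    {"grip": 0.055, "x": 0, "y": 0, "z": 0, "wx": 0, "wy": 0, "wz": 0},
  ],
)

```text
time_s: 5.35
tool_pos: [0.5281, -0.2272, 0.289]
tool_rot: [[0.508, 0.861, -0.002], [0.861, -0.508, -0.002], [-0.003, -0.001, -1.0]]
wrist_force: [0.0, -0.3, -0.6]
grip_width: 0.642
```

```bash
python3 - <<'E'
from h import *
c=env.camera("wrist"); cv2.imwrite("pics/w3.png",c["pixels"])
rows((.5295,-.2216,.163),Rz(-30)); print(env.state()["joints"])
print(proj(c,(.5295,-.2216,.227)))
E
```

```text
t 5.4 pos [ 0.5289 -0.2235  0.2895] shift [ 0.002  -0.0003  0.1265] rot [-0.0014  0.0005 -0.0053] rows>= 2.0245284747181906 0.02965589819677171 F [0.4 0.  0.2] g 54.8
[ 0.73371134  0.23016092 -0.4697687   1.69585732  0.10948876  1.2430793
 -0.2898131 ]
[317.16426656 206.96048566]
```

View pics/w3.png

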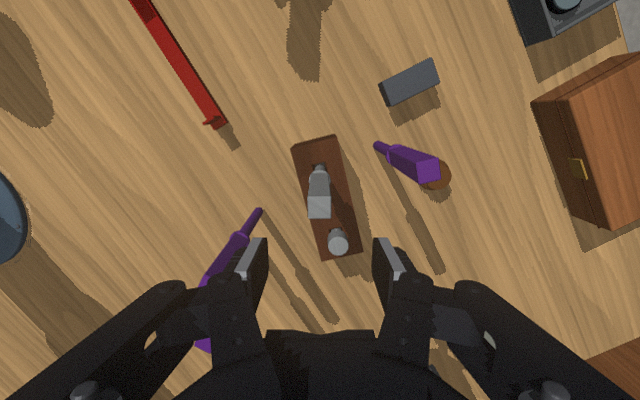

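Call:
play_rows(
  steps=[
    {"grip": 0.055, "x": 0.001, "y": 0, "z": 0.045, "wx": 0, "wy": 0, "wz": 0},
    {"grip": 0.055, "x": 0.002, "y": 0, "z": 0.09, "wx": 0, "wy": 0, "wz": 0},
    {"grip": 0.055, "x": 0.002, "y": 0, "z": 0.126, "wx": 0, "wy": 0, "wz": 0},
    {"grip": 0.055, "x": 0.002, "y": 0, "z": 0.126, "wx": 0, "wy": 0, "wz": 0},
    {"grip": 0.035, "x": 0.002, "y": 0, "z": 0.126, "wx": 0, "wy": 0, "wz": 0},
  ],
)

```text
time_s: 6.02
tool_pos: [0.5327, -0.2174, 0.1661]
tool_rot: [[0.497, 0.868, 0.003], [0.868, -0.497, -0.001], [0.001, 0.003, -1.0]]
wrist_force: [0.0, -0.6, -0.1]
grip_width: 0.44
```

Call:
play_rows(
  steps=[
    {"grip": 0.005, "x": 0, "y": 0, "z": 0, "wx": 0, "wy": 0, "wz": 0},
    {"grip": 0.0, "x": 0, "y": 0, "z": 0, "wx": 0, "wy": 0, "wz": 0},
    {"grip": 0.0, "x": 0, "y": 0, "z": 0, "wx": 0, "wy": 0, "wz": 0},
    {"grip": 0.0, "x": 0, "y": 0, "z": 0, "wx": 0, "wy": 0, "wz": 0},
  ],
)

```text
time_s: 6.52
tool_pos: [0.533, -0.2181, 0.1669]
tool_rot: [[0.498, 0.867, 0.003], [0.867, -0.498, -0.001], [0.001, 0.004, -1.0]]
wrist_force: [-0.6, 1.6, 7.2]
grip_width: 0.202
```

```bash
python3 - <<'E'
from h import *
c=env.camera("side"); cv2.imwrite("pics/s4.png",c["pixels"][120:380,220:480].repeat(2,0).repeat(2,1))
rows((.5295,-.2216,.163),Rz(-30)); print(env.state()["tool_pos"])
E
```

```text
t 6.575 pos [ 0.533  -0.218   0.1669] shift [-0.0049 -0.0013  0.0039] rot [ 0.0036 -0.0006  0.0025] rows>= 0.10181634493546872 0.023576560544940468 F [-0.5  2.   5.9] g 17.5
[ 0.53304135 -0.21802815  0.16689809]
```

View pics/s4.png

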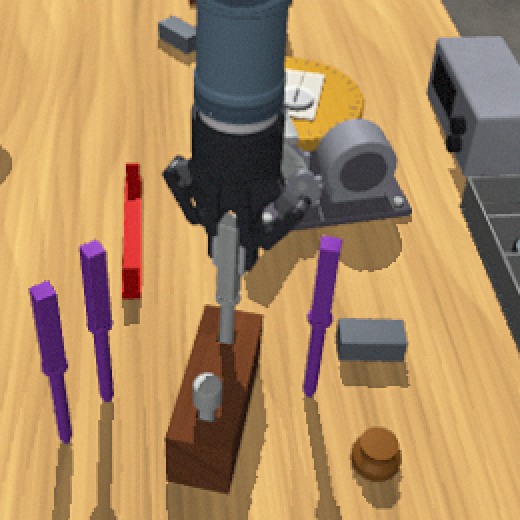

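```bash
python3 - <<'E'
from h import *
c=env.camera("side"); print(proj(c,env.state()["tool_pos"]),proj(c,env.state()["tool_pos"]+[0,0,.019]))
cv2.imwrite("pics/s5.png",cv2.resize(c["pixels"][190:300,290:390],None,fx=5,fy=5,interpolation=cv2.INTER_CUBIC))
E
```

```text
[335.66234864 251.93390589] [335.9923585  244.54964575]
```

View pics/s5.png

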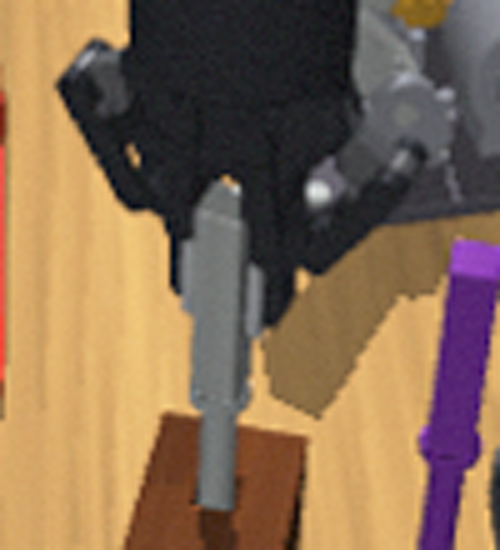

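Call:
play_rows(
  steps=[
    {"grip": 0.032, "x": 0, "y": 0, "z": 0, "wx": 0, "wy": 0, "wz": 0},
    {"grip": 0.032, "x": -0.005, "y": -0.001, "z": 0.002, "wx": 0.003, "wy": 0, "wz": 0},
    {"grip": 0.032, "x": -0.005, "y": -0.001, "z": 0.002, "wx": 0.003, "wy": 0, "wz": 0},
    {"grip": 0.0, "x": -0.005, "y": -0.001, "z": 0.002, "wx": 0.003, "wy": 0, "wz": 0},
    {"grip": 0.0, "x": -0.005, "y": -0.001, "z": 0.002, "wx": 0.003, "wy": 0, "wz": 0},
  ],
)

```text
time_s: 7.25
tool_pos: [0.5287, -0.2221, 0.1622]
tool_rot: [[0.498, 0.867, -0.001], [0.867, -0.498, 0.001], [0.0, -0.001, -1.0]]
wrist_force: [0.8, -0.7, -1.1]
grip_width: 0.203
```

Call:
play_rows(
  steps=[
    {"grip": 0.0, "x": 0, "y": 0, "z": 0, "wx": 0, "wy": 0, "wz": 0},
    {"grip": 0.0, "x": 0, "y": 0, "z": 0, "wx": 0, "wy": 0, "wz": 0},
  ],
)

```text
time_s: 7.5
tool_pos: [0.5286, -0.2221, 0.1623]
tool_rot: [[0.498, 0.867, -0.001], [0.867, -0.498, 0.001], [0.0, -0.002, -1.0]]
wrist_force: [2.7, -1.8, -2.3]
grip_width: 0.202
```

Call:
play_rows(
  steps=[
    {"grip": 0.0, "x": 0, "y": 0, "z": -0.04, "wx": 0, "wy": 0, "wz": 0},
    {"grip": 0.0, "x": 0, "y": 0, "z": -0.085, "wx": 0, "wy": 0, "wz": 0},
    {"grip": 0.0, "x": 0, "y": 0, "z": -0.13, "wx": 0, "wy": 0, "wz": 0},
    {"grip": 0.0, "x": 0, "y": 0, "z": -0.15, "wx": 0, "wy": 0, "wz": 0},
  ],
)

```text
time_s: 8.0
tool_pos: [0.5288, -0.2211, 0.315]
tool_rot: [[0.497, 0.868, -0.001], [0.868, -0.497, 0.001], [0.001, -0.002, -1.0]]
wrist_force: [-0.1, -0.1, -3.0]
grip_width: 0.203
```

```bash
cat >> h.py <<'E'
H=np.array([.638,.0515,.05]); YAW=.128; LB=.150
def levpose(lean,r,off=(0,0)):
    """foot at distance r from hinge along lever of lean; returns TCP, R"""
    f=np.array([np.cos(YAW),np.sin(YAW),0]); g=np.array([-np.sin(YAW),np.cos(YAW),0]); k=np.array([0,0,1.])
    u=np.sin(lean)*f+np.cos(lean)*k; y=np.cos(lean)*f-np.sin(lean)*k
    R=np.array([np.cross(y,-u),y,-u]).T
    return H+u*(r+LB)+off[0]*y+off[1]*g,R
E
python3 - <<'E'
from h import *
P,R=levpose(-.65,.145); print(P)
rows(P,R)
E
```

```text
[0.46093053 0.02871051 0.28484472]
t 8.0 pos [ 0.5288 -0.2211  0.315 ] shift [ 0.183  -0.1831  0.0306] rot [-0.6281  0.2096 -0.6254] rows>= 4.170709222233663 4.877274482477304 F [-0.1 -0.1 -3. ] g 17.4
```

Call:
play_rows(
  steps=[
    {"grip": 0.0, "x": 0.035, "y": -0.035, "z": 0.0, "wx": -0.12, "wy": 0.04, "wz": -0.12},
    {"grip": 0.0, "x": 0.07, "y": -0.07, "z": 0.006, "wx": -0.24, "wy": 0.08, "wz": -0.24},
    {"grip": 0.0, "x": 0.107, "y": -0.107, "z": 0.012, "wx": -0.36, "wy": 0.12, "wz": -0.36},
    {"grip": 0.0, "x": 0.145, "y": -0.145, "z": 0.02, "wx": -0.49, "wy": 0.165, "wz": -0.49},
    {"grip": 0.0, "x": 0.183, "y": -0.183, "z": 0.0306, "wx": -0.628, "wy": 0.21, "wz": -0.625},
  ],
)

```text
time_s: 8.62
tool_pos: [0.46, 0.0231, 0.2818]
tool_rot: [[-0.106, 0.806, 0.582], [0.994, 0.083, 0.066], [0.005, 0.586, -0.811]]
wrist_force: [0.2, 1.2, -2.0]
grip_width: 0.205
```

Call:
play_rows(
  steps=[
    {"grip": 0.0, "x": 0, "y": 0, "z": 0, "wx": 0, "wy": 0, "wz": 0},
    {"grip": 0.0, "x": 0, "y": 0, "z": 0, "wx": 0, "wy": 0, "wz": 0},
    {"grip": 0.0, "x": 0, "y": 0, "z": 0, "wx": 0, "wy": 0, "wz": 0},
  ],
)

```text
time_s: 9.0
tool_pos: [0.464, 0.0214, 0.2846]
tool_rot: [[-0.102, 0.806, 0.583], [0.995, 0.078, 0.066], [0.007, 0.586, -0.81]]
wrist_force: [0.9, -0.2, -2.6]
grip_width: 0.201
```

```bash
python3 - <<'E'
from h import *
P,R=levpose(-.65,.145); rows(P,R); print(env.state()["joints"])
s=env.state(); f=s["tool_pos"]+s["tool_rot"]@[0,0,.15]; print("foot pred",f)
import pickle
for n in("side","top","wrist"):
    c=env.camera(n); pickle.dump(c,open(n+"6.pkl","wb")); q=proj(c,f); m=H+.104*np.array([-.6,-.0773,.796]); print(n,"foot",q,"mouth",proj(c,m))
    i=c["pixels"]; y,x=int(max(0,q[1]-55)),int(max(0,q[0]-60)); print(x,y)
    cv2.imwrite(f"pics/{n}6.png",cv2.resize(i[y:y+110,x:x+130],None,fx=5,fy=5,interpolation=cv2.INTER_CUBIC))
E
```

```text
t 9.0 pos [0.464  0.0214 0.2846] shift [ 0.0075 -0.0018 -0.0015] rot [-0.0234  0.0095 -0.0251] rows>= 0.12603568447229874 0.19082922534547278 F [ 0.9 -0.2 -2.6] g 17.2
[ 0.41024196 -0.40045296 -0.43661661  2.36944978 -0.40297125  0.53783025
  0.3347011 ]
foot pred [0.55136529 0.0313068  0.16313206]
side foot [334.28641751 173.31463441] mouth [343.81582221 180.5249381 ]
274 118
top foot [322.49118517 185.44967453] mouth [317.54591026 178.79122284]
262 130
wrist foot [320.06440867 185.92709693] mouth [322.28248559 170.21160409]
260 130
```

View pics/side6.png

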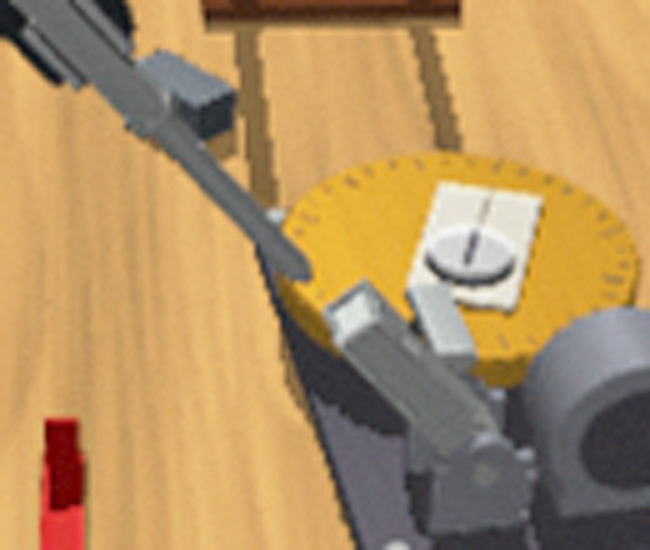

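View pics/top6.png

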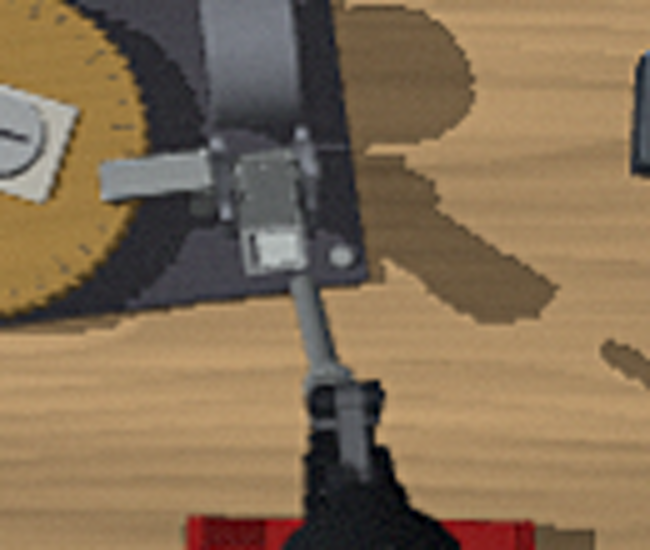

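View pics/wrist6.png

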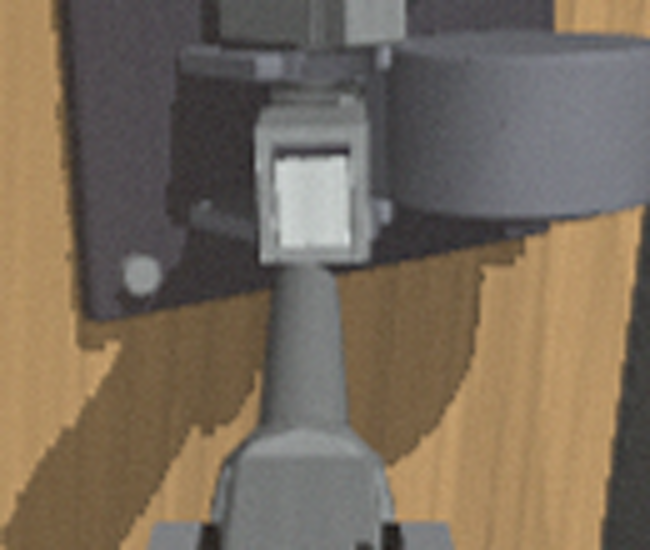

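```bash
python3 - <<'E'
from h import *
P,R=levpose(-.65,.12,(0,-.0025)); rows(P,R)
E
```

```text
t 9.15 pos [0.4638 0.021  0.2843] shift [ 0.0058 -0.0008  0.0234] rot [-0.0238  0.01   -0.026 ] rows>= 0.38533423022761715 0.19615438492632653 F [-0.2 -0.3 -2.1] g 17.2
```

Call:
play_rows(
  steps=[
    {"grip": 0.0, "x": 0.006, "y": -0.001, "z": 0.01, "wx": -0.024, "wy": 0.01, "wz": -0.026},
    {"grip": 0.0, "x": 0.006, "y": -0.001, "z": 0.023, "wx": -0.024, "wy": 0.01, "wz": -0.026},
    {"grip": 0.0, "x": 0.006, "y": -0.001, "z": 0.023, "wx": -0.024, "wy": 0.01, "wz": -0.026},
    {"grip": 0.0, "x": 0.006, "y": -0.001, "z": 0.023, "wx": -0.024, "wy": 0.01, "wz": -0.026},
  ],
)

```text
time_s: 9.65
tool_pos: [0.4751, 0.0292, 0.2646]
tool_rot: [[-0.13, 0.79, 0.6], [0.992, 0.103, 0.078], [-0.0, 0.605, -0.796]]
wrist_force: [-0.5, -0.2, -1.6]
grip_width: 0.207
```

```bash
cat > chk.py <<'E'
from h import *
import sys
tag=sys.argv[1]; lean=float(sys.argv[2]); r=float(sys.argv[3]); names=sys.argv[4].split(",")
P,R=levpose(lean,r,(0,-.0025)); rows(P,R)
s=env.state(); f=s["tool_pos"]+s["tool_rot"]@[0,0,.15]; print("foot",f,"r",np.linalg.norm(f-H))
for n in names:
    c=env.camera(n); q=proj(c,f); print(n,"foot",q)
    i=c["pixels"]; y,x=int(max(0,q[1]-55)),int(max(0,q[0]-65)); print(x,y)
    cv2.imwrite(f"pics/{n}{tag}.png",cv2.resize(i[y:y+110,x:x+130],None,fx=5,fy=5,interpolation=cv2.INTER_CUBIC))
E
python3 chk.py 7 -.65 .09 side,top,wrist
```

```text
t 9.65 pos [0.4751 0.0292 0.2646] shift [-0.0013  0.001   0.0303] rot [-0.0003 -0.0011  0.0017] rows>= 0.4856198532278801 0.010881314312410557 F [-0.5 -0.2 -1.6] g 17.7
foot [0.56507292 0.04098469 0.1451198 ] r 0.12031918657074848
side foot [339.61904405 177.02086985]
274 122
top foot [318.54443242 181.68738038]
253 126
wrist foot [319.73742197 186.68042359]
254 131
```

View pics/side7.png

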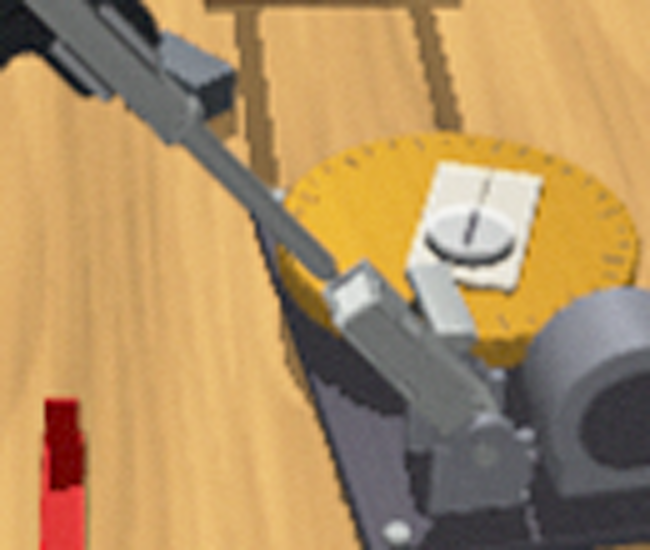

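View pics/top7.png

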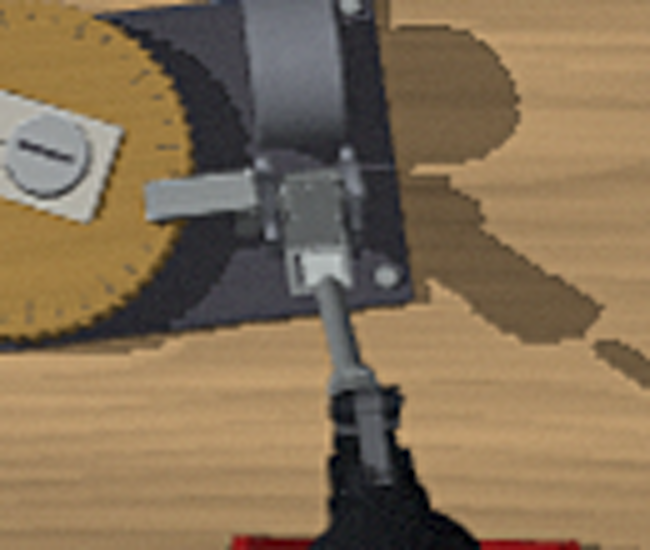

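View pics/wrist7.png

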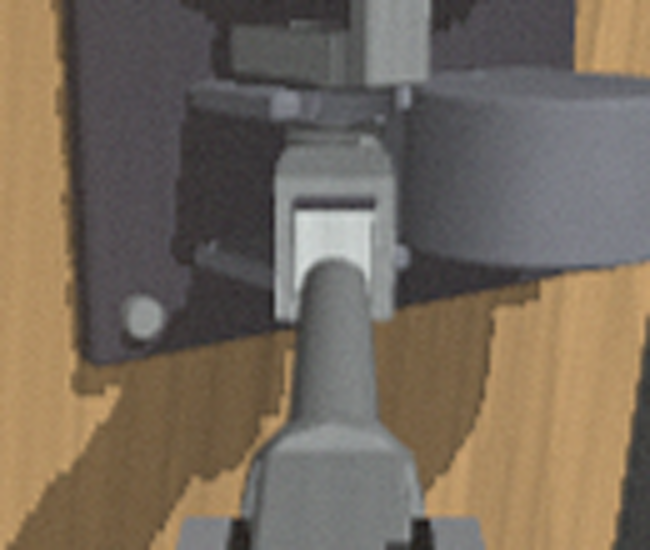

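```bash
python3 - <<'E'
from h import *
import pickle
c=env.camera("wrist")
f=np.array([np.cos(YAW),np.sin(YAW),0]); g=np.array([-np.sin(YAW),np.cos(YAW),0]); k=np.array([0,0,1.]);L=-.65
u=np.sin(L)*f+np.cos(L)*k; y=np.cos(L)*f-np.sin(L)*k
for d in(-.004,-.002,0,.002):
    M=H+.104*u+d*g
    print(d,proj(c,M),"rim",[np.round((proj(c,M+a*y+b*g)-[254,131])*5).tolist() for a,b in((-.013,-.013),(.013,-.013),(.013,.019),(-.013,.019))],"inner",[np.round((proj(c,M+a*y+b*g)-[254,131])*5).tolist() for a,b in((-.009,.015),(.009,.015))])
s=env.state()
for a in(0,.016):
  F=s["tool_pos"]+s["tool_rot"]@[0,0,.15]; print(proj(c,F),"edge",[np.round((proj(c,F+.004*g)-[254,131])*5), np.round((proj(c,F-.004*y)-[254,131])*5)])
E
```

```text
-0.004 [320.74301878 185.93192614] rim [[275.0, 332.0], [392.0, 332.0], [394.0, 189.0], [274.0, 189.0]] inner [[292.0, 207.0], [375.0, 207.0]]
-0.002 [320.74945197 184.1541772 ] rim [[275.0, 323.0], [392.0, 323.0], [394.0, 180.0], [274.0, 180.0]] inner [[292.0, 198.0], [376.0, 198.0]]
0 [320.75590661 182.37030959] rim [[275.0, 314.0], [392.0, 314.0], [394.0, 171.0], [274.0, 170.0]] inner [[292.0, 189.0], [376.0, 189.0]]
0.002 [320.76238281 180.58029543] rim [[275.0, 305.0], [392.0, 306.0], [395.0, 161.0], [274.0, 161.0]] inner [[292.0, 180.0], [376.0, 180.0]]
[319.83859148 186.3144243 ] edge [array([329., 258.]), array([310., 277.])]
[319.83859148 186.3144243 ] edge [array([329., 258.]), array([310., 277.])]
```

Call:
play_rows(
  steps=[
    {"grip": 0.0, "x": -0.001, "y": 0.0, "z": 0.008, "wx": 0, "wy": 0, "wz": 0},
    {"grip": 0.0, "x": -0.001, "y": 0.0, "z": 0.02, "wx": 0, "wy": 0, "wz": 0},
    {"grip": 0.0, "x": -0.001, "y": 0, "z": 0.032, "wx": 0, "wy": 0, "wz": 0},
    {"grip": 0.0, "x": -0.001, "y": 0, "z": 0.044, "wx": 0, "wy": 0, "wz": 0},
    {"grip": 0.0, "x": -0.001, "y": 0, "z": 0.05, "wx": 0, "wy": 0, "wz": 0},
  ],
)

```text
time_s: 10.48
tool_pos: [0.505, 0.0327, 0.223]
tool_rot: [[-0.131, 0.79, 0.598], [0.991, 0.104, 0.079], [0.0, 0.604, -0.797]]
wrist_force: [0.0, -1.9, -2.2]
grip_width: 0.2
```

```bash
python3 chk.py 8 -.65 .018 wrist,side
```

```text
t 10.475 pos [0.505  0.0327 0.223 ] shift [-0.001   0.0023  0.051 ] rot [-0.0019 -0.0021  0.0024] rows>= 0.8174364967940053 0.019899777210860437 F [ 0.  -1.9 -2.2] g 17.0
foot [0.59473668 0.04457762 0.10342549] r 0.06909353768087563
wrist foot [319.9860015  186.44545993]
254 131
side foot [351.2438308  189.89315047]
286 134
```

View pics/wrist8.png

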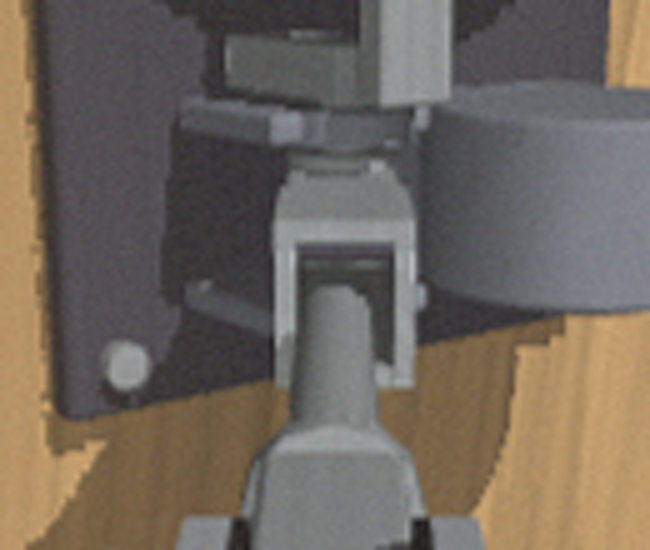

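Call:
play_rows(
  steps=[
    {"grip": 0.0, "x": -0.001, "y": 0.002, "z": 0.012, "wx": 0, "wy": 0, "wz": 0},
    {"grip": 0.0, "x": -0.001, "y": 0.002, "z": 0.024, "wx": 0, "wy": 0, "wz": 0},
    {"grip": 0.0, "x": -0.001, "y": 0.002, "z": 0.036, "wx": 0, "wy": 0, "wz": 0},
    {"grip": 0.0, "x": -0.001, "y": 0.002, "z": 0.046, "wx": 0, "wy": 0, "wz": 0},
    {"grip": 0.0, "x": -0.001, "y": 0.002, "z": 0.05, "wx": 0, "wy": 0, "wz": 0},
  ],
)

```text
time_s: 11.2
tool_pos: [0.5364, 0.0364, 0.1852]
tool_rot: [[-0.131, 0.79, 0.599], [0.991, 0.105, 0.08], [0.0, 0.604, -0.797]]
wrist_force: [-0.6, -1.4, -1.2]
grip_width: 0.2
```

Call:
play_rows(
  steps=[
    {"grip": 0.0, "x": 0, "y": 0, "z": 0.001, "wx": 0, "wy": 0, "wz": 0},
    {"grip": 0.0, "x": 0, "y": 0, "z": 0.001, "wx": 0, "wy": 0, "wz": 0},
  ],
)

```text
time_s: 11.45
tool_pos: [0.5368, 0.0364, 0.1847]
tool_rot: [[-0.132, 0.79, 0.599], [0.991, 0.105, 0.079], [-0.0, 0.604, -0.797]]
wrist_force: [1.1, 0.4, -2.7]
grip_width: 0.203
```

```bash
python3 chk.py 9 -.65 .018 wrist,side
```

```text
t 11.45 pos [0.5368 0.0364 0.1847] shift [-0.0005 -0.0001  0.0011] rot [-0.0012 -0.0022  0.0033] rows>= 0.019905478097569193 0.022220082530567044 F [ 1.1  0.4 -2.7] g 17.3
foot [0.62669016 0.04833226 0.06520989] r 0.019216864515278095
wrist foot [319.99721826 186.42975527]
254 131
side foot [363.22223085 200.87715362]
298 145
```

View pics/wrist9.png

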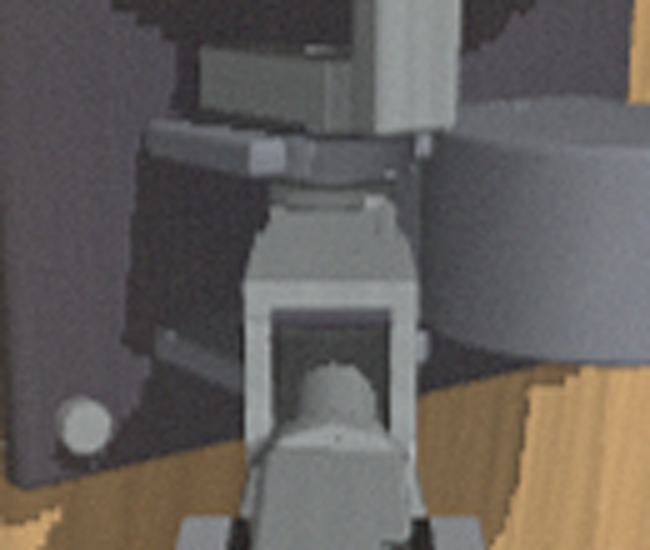

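View pics/side9.png

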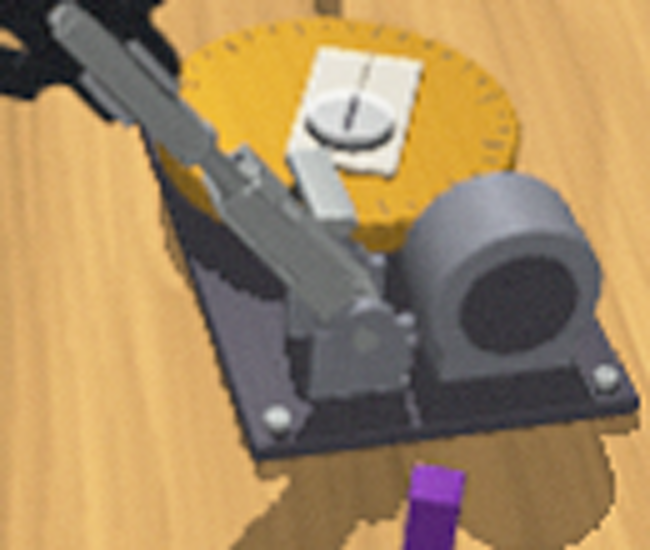

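Call:
play_rows(
  steps=[
    {"grip": 0.0, "x": 0, "y": 0, "z": 0.002, "wx": 0, "wy": 0, "wz": 0},
    {"grip": 0.0, "x": 0, "y": 0, "z": 0.003, "wx": 0, "wy": 0, "wz": 0},
    {"grip": 0.0, "x": 0, "y": 0, "z": 0.003, "wx": 0, "wy": 0, "wz": 0},
  ],
)

```text
time_s: 11.92
tool_pos: [0.5389, 0.0366, 0.1838]
tool_rot: [[-0.132, 0.789, 0.6], [0.991, 0.106, 0.078], [-0.002, 0.605, -0.796]]
wrist_force: [-17.5, -2.3, 17.0]
grip_width: 0.205
```

```bash
python3 - <<'E'
from h import *
for L in np.arange(-.65,.3,.1)+.0: print(round(L,2),levpose(L,.0175)[0].round(4))
P,R=levpose(-.65,.018,(0,-.0025)); rows(P,R);print(env.state()["joints"],env.state()["ft_torque"])
E
```

```text
-0.65 [0.5375 0.0386 0.1833]
-0.55 [0.5512 0.0403 0.1928]
-0.45 [0.5657 0.0422 0.2008]
-0.35 [0.581  0.0442 0.2073]
-0.25 [0.5969 0.0462 0.2123]
-0.15 [0.6132 0.0483 0.2156]
-0.05 [0.6297 0.0504 0.2173]
0.05 [0.6463 0.0526 0.2173]
0.15 [0.6628 0.0547 0.2156]
0.25 [0.6791 0.0568 0.2123]
t 11.925 pos [0.5389 0.0366 0.1838] shift [-0.0003 -0.0012 -0.0008] rot [ 0.0001 -0.0005  0.0048] rows>= 0.024238153154403235 0.025721983069797998 F [-17.5  -2.3  17. ] g 17.5
[ 0.54239853 -0.02382319 -0.67572449  2.35377141 -0.05943732  0.15654919
  0.05033613] [0.02484954 1.62725556 0.1290886 ]
```

Call:
play_rows(
  steps=[
    {"grip": 0.0, "x": 0, "y": 0.01, "z": -0.0015, "wx": 0.06, "wy": 0, "wz": 0},
    {"grip": 0.0, "x": 0, "y": 0.02, "z": -0.0008, "wx": 0.12, "wy": 0, "wz": 0},
    {"grip": 0.0, "x": 0, "y": 0.03, "z": 0.0007, "wx": 0.18, "wy": 0, "wz": 0},
    {"grip": 0.0, "x": 0, "y": 0.04, "z": 0.0028, "wx": 0.24, "wy": 0, "wz": 0},
    {"grip": 0.0, "x": 0, "y": 0.05, "z": 0.0055, "wx": 0.3, "wy": 0, "wz": 0},
  ],
)

```text
time_s: 12.55
tool_pos: [0.5782, 0.0417, 0.2067]
tool_rot: [[-0.131, 0.935, 0.33], [0.991, 0.124, 0.042], [-0.002, 0.333, -0.943]]
wrist_force: [-10.9, -0.1, 2.1]
grip_width: 0.203
```

```bash
python3 - <<'E'
from h import *
s=env.state();R=s["tool_rot"]
f=np.array([np.cos(YAW),np.sin(YAW),0]);print("tool lean",np.arctan2(-R[:,2]@f,-R[2,2]))
d=s["tool_pos"]-H; print("arc angle",np.arctan2(d@f,d[2]),"radius",np.linalg.norm(d))
rows(*levpose(-.35,.018,(0,-.0025)));print(s["joints"],s["ft_torque"])
E
```

```text
tool lean -0.33908346388361343
arc angle -0.3687093766061878 radius 0.168025011223259
t 12.55 pos [0.5782 0.0417 0.2067] shift [-0.0004  0.0031 -0.0001] rot [-0.0109  0.0005  0.0033] rows>= 0.05073669969055495 0.06116566431423395 F [-10.9  -0.1   2.1] g 17.3
[ 0.49604914  0.14687734 -0.68029956  2.02788445  0.16960611  0.66568577
 -0.14788096] [0.15102725 1.84365048 0.05740604]
```

Call:
play_rows(
  steps=[
    {"grip": 0.0, "x": 0, "y": 0.011, "z": 0.0004, "wx": 0.065, "wy": 0, "wz": 0},
    {"grip": 0.0, "x": 0, "y": 0.022, "z": 0.0014, "wx": 0.13, "wy": 0, "wz": 0},
    {"grip": 0.0, "x": 0, "y": 0.0328, "z": 0.0032, "wx": 0.195, "wy": 0, "wz": 0},
    {"grip": 0.0, "x": 0, "y": 0.0434, "z": 0.0056, "wx": 0.26, "wy": 0, "wz": 0},
    {"grip": 0.0, "x": 0, "y": 0.0538, "z": 0.0088, "wx": 0.325, "wy": 0, "wz": 0},
  ],
)

```text
time_s: 13.18
tool_pos: [0.6319, 0.0488, 0.2181]
tool_rot: [[-0.131, 0.991, 0.015], [0.991, 0.131, 0.001], [-0.001, 0.015, -1.0]]
wrist_force: [-8.0, -1.2, 2.3]
grip_width: 0.201
```

```bash
cat > arc.py <<'E'
from h import *
s=env.state();R=s["tool_rot"]
f=np.array([np.cos(YAW),np.sin(YAW),0]);print("tool lean",np.arctan2(-R[:,2]@f,-R[2,2]))
d=s["tool_pos"]-H; print("arc angle",np.arctan2(d@f,d[2]),"radius",np.linalg.norm(d))
print(s["joints"].round(2),s["ft_torque"])
E
python3 arc.py
```

```text
tool lean -0.014511442037616416
arc angle -0.037821296322861124 radius 0.168234337457113
[ 0.35  0.43 -0.63  1.64  0.28  1.15 -0.22] [-0.06474871  1.81397229  0.01065085]
```

Call:
play_rows(
  steps=[
    {"grip": 0.0, "x": 0, "y": 0.0134, "z": 0.0005, "wx": 0.08, "wy": 0, "wz": 0},
    {"grip": 0.0, "x": 0, "y": 0.0268, "z": 0.0021, "wx": 0.16, "wy": 0, "wz": 0},
    {"grip": 0.0, "x": 0, "y": 0.0383, "z": 0.0044, "wx": 0.23, "wy": 0, "wz": 0},
    {"grip": 0.0, "x": 0, "y": 0.048, "z": 0.007, "wx": 0.29, "wy": 0, "wz": 0},
    {"grip": 0.0, "x": 0, "y": 0.0536, "z": 0.0088, "wx": 0.325, "wy": 0, "wz": 0},
  ],
)

```text
time_s: 13.8
tool_pos: [0.6883, 0.0563, 0.2104]
tool_rot: [[-0.13, 0.946, -0.297], [0.991, 0.124, -0.039], [-0.0, -0.3, -0.954]]
wrist_force: [-4.1, -1.3, 1.9]
grip_width: 0.2
```

```bash
python3 arc.py; python3 chk.py 10 .28 .018 side,wrist
```

```text
tool lean 0.3041692637271969
arc angle 0.30496618877486925 radius 0.16814592767206082
[ 0.19  0.74 -0.56  1.2   0.32  1.6  -0.22] [-0.14754267  1.04442316 -0.0042108 ]
t 13.8 pos [0.6883 0.0563 0.2104] shift [-0.0008 -0.0042  0.0002] rot [-0.0242  0.0012  0.0025] rows>= 0.06848054347807936 0.13031371986200083 F [-4.1 -1.3  1.9] g 17.1
foot [0.64375157 0.0503687  0.06726501] r 0.01823295964810226
side foot [370.07014731 199.49095093]
305 144
wrist foot [318.70582244 186.67476899]
253 131
```

View pics/side10.png

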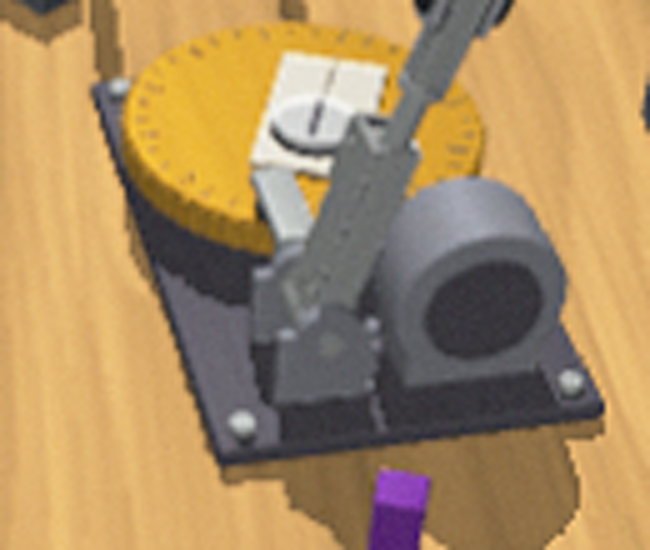

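View pics/wrist10.png

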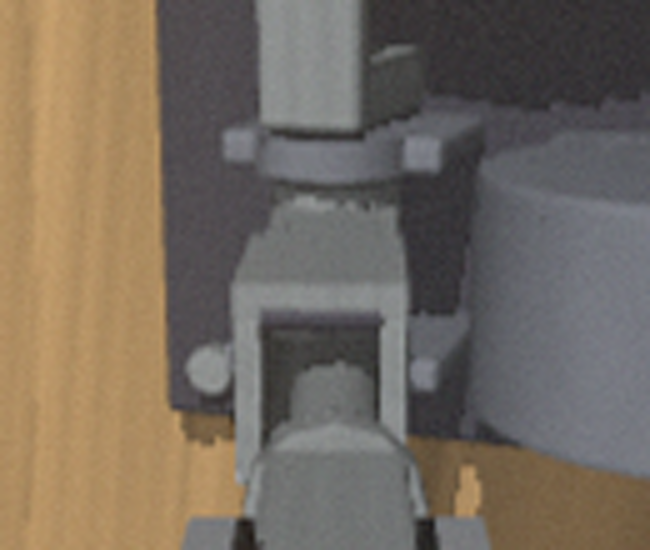

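Call:
play_rows(
  steps=[
    {"grip": 0.0, "x": 0, "y": 0.004, "z": 0, "wx": 0.02, "wy": 0, "wz": 0},
    {"grip": 0.0, "x": 0, "y": 0.006, "z": 0, "wx": 0.03, "wy": 0, "wz": 0},
    {"grip": 0.0, "x": 0, "y": 0.006, "z": 0, "wx": 0.03, "wy": 0, "wz": 0},
  ],
)

```text
time_s: 14.28
tool_pos: [0.6909, 0.0567, 0.2096]
tool_rot: [[-0.132, 0.935, -0.329], [0.991, 0.124, -0.045], [-0.001, -0.332, -0.943]]
wrist_force: [-8.1, -0.9, 3.0]
grip_width: 0.2
```

```bash
python3 arc.py; python3 chk.py 11 .28 .018 wrist
```

```text
tool lean 0.33877322981515534
arc angle 0.32140711113554277 radius 0.16817726120247858
[ 0.17  0.77 -0.56  1.16  0.32  1.64 -0.21] [-0.20915877  1.92950992 -0.01209816]
t 14.275 pos [0.6909 0.0567 0.2096] shift [-0.0009 -0.007   0.0004] rot [-0.0588  0.0022  0.0037] rows>= 0.11239204199450913 0.3155935154912528 F [-8.1 -0.9  3. ] g 17.1
foot [0.64149292 0.05002312 0.06808426] r 0.018477613859403517
wrist foot [318.62656617 186.56949399]
253 131
```

View pics/wrist11.png

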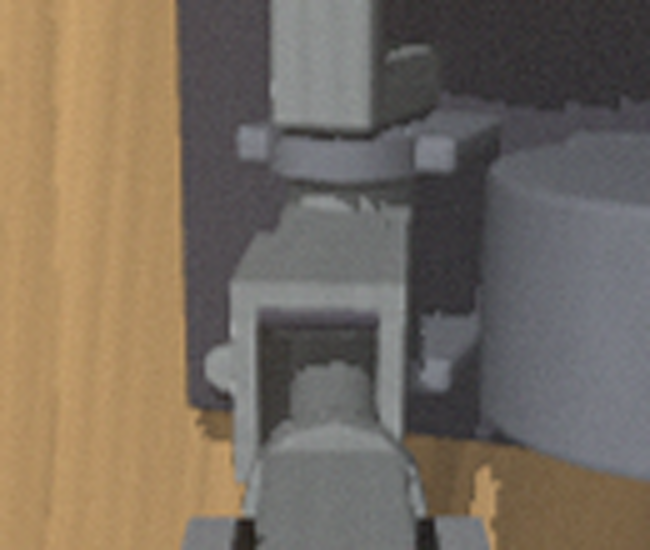

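```bash
python3 - <<'E'
from h import *
c=env.camera("wrist")
f=np.array([np.cos(YAW),np.sin(YAW),0]); g=np.array([-np.sin(YAW),np.cos(YAW),0]); k=np.array([0,0,1.])
for L in(.2,.24,.28,.32):
    u=np.sin(L)*f+np.cos(L)*k; y=np.cos(L)*f-np.sin(L)*k; M=H+.104*u-.002*g
    print(L,[np.round((proj(c,M+a*y+b*g)-[253,131])*5).tolist() for a,b in((-.013,.019),(.013,.019),(-.009,.015),(.009,.015))], (proj(c,H+.05*u+.013*g+.013*y)-[253,131])*5)
E
```

```text
0.2 [[164.0, 284.0], [337.0, 291.0], [191.0, 311.0], [310.0, 316.0]] [376.53515175 241.09682692]
0.24 [[191.0, 286.0], [366.0, 291.0], [218.0, 313.0], [338.0, 316.0]] [387.66828744 240.80857607]
0.28 [[218.0, 288.0], [394.0, 291.0], [245.0, 314.0], [367.0, 316.0]] [398.68784879 240.42764873]
0.32 [[246.0, 289.0], [423.0, 290.0], [273.0, 315.0], [395.0, 316.0]] [409.56688967 239.95536215]
```

Call:
play_rows(
  steps=[
    {"grip": 0.0, "x": 0, "y": -0.005, "z": 0, "wx": -0.03, "wy": 0, "wz": 0},
    {"grip": 0.0, "x": 0, "y": -0.009, "z": 0, "wx": -0.055, "wy": 0, "wz": 0},
    {"grip": 0.0, "x": 0, "y": -0.009, "z": 0, "wx": -0.055, "wy": 0, "wz": 0},
  ],
)

```text
time_s: 14.75
tool_pos: [0.6854, 0.0558, 0.2122]
tool_rot: [[-0.131, 0.954, -0.268], [0.991, 0.126, -0.036], [-0.0, -0.27, -0.963]]
wrist_force: [-1.3, 0.7, -2.1]
grip_width: 0.2
```

```bash
python3 arc.py; python3 chk.py 12 .285 .018 wrist; python3 -c "
from h import *
rows(*levpose(.285,.14,(0,-.002)))"
```

```text
tool lean 0.2736399500057317
arc angle 0.28507998772215226 radius 0.16902014576108207
[ 0.2   0.72 -0.57  1.24  0.32  1.56 -0.22] [ 0.14674786 -0.13751444 -0.08085578]
t 14.75 pos [0.6854 0.0558 0.2122] shift [-0.0007 -0.      0.001 ] rot [0.0114 0.0015 0.0033] rows>= 0.020099215230560984 0.06384086727657012 F [-1.3  0.7 -2.1] g 17.0
foot [0.64519053 0.0504374  0.06777072] r 0.019199774906415785
wrist foot [318.74896742 186.56724129]
253 131
t 14.8 pos [0.6854 0.0558 0.2121] shift [-0.0004  0.0012 -0.121 ] rot [0.0105 0.0014 0.0032] rows>= 1.9364616547855553 0.05940516349902568 F [-1.3  0.3 -2.3] g 17.4
```

View pics/wrist12.png

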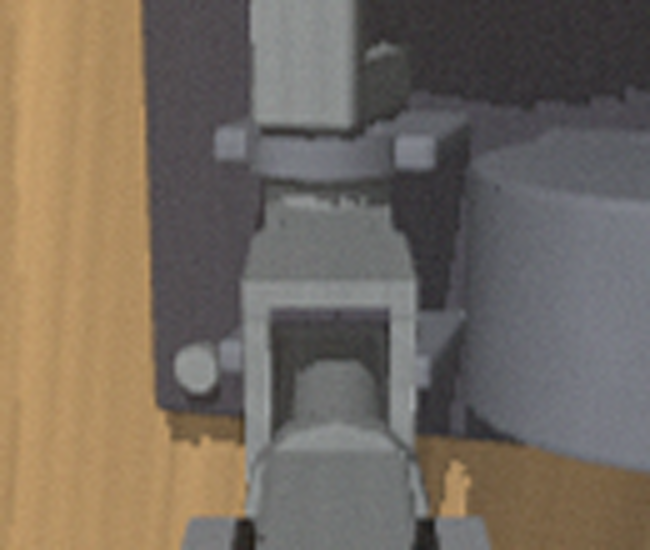

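Call:
play_rows(
  steps=[
    {"grip": 0.0, "x": 0, "y": 0.0, "z": -0.02, "wx": 0.01, "wy": 0, "wz": 0},
    {"grip": 0.0, "x": 0, "y": 0.0, "z": -0.045, "wx": 0.01, "wy": 0, "wz": 0},
    {"grip": 0.0, "x": 0, "y": 0.001, "z": -0.07, "wx": 0.01, "wy": 0, "wz": 0},
    {"grip": 0.0, "x": 0, "y": 0.001, "z": -0.1, "wx": 0.01, "wy": 0, "wz": 0},
    {"grip": 0.0, "x": 0, "y": 0.001, "z": -0.13, "wx": 0.01, "wy": 0, "wz": 0},
  ],
)

```text
time_s: 15.42
tool_pos: [0.7227, 0.0605, 0.3375]
tool_rot: [[-0.131, 0.952, -0.277], [0.991, 0.125, -0.037], [-0.001, -0.279, -0.96]]
wrist_force: [-0.0, 0.7, -1.6]
grip_width: 0.206
```

```bash
python3 chk.py 13 .285 .14 side,top; python3 -c "
from h import *
rows((.5288,-.2221,.315),Rz(-30));rows((.5288,-.2221,.315),Rz(-10))"
```

```text
t 15.425 pos [0.7227 0.0605 0.3375] shift [-0.0006 -0.0009  0.0099] rot [0.002  0.0014 0.0027] rows>= 0.15902716351725396 0.019221594012193526 F [-0.   0.7 -1.6] g 17.6
foot [0.68118919 0.05494576 0.19350179] r 0.14989977441741856
side foot [390.25744144 155.0341739 ]
325 100
top foot [313.48662066 131.70361914]
248 76
t 15.525 pos [0.7242 0.0614 0.341 ] shift [-0.2557 -0.2148  0.0876] rot [-0.266   0.0895  0.6498] rows>= 5.523877632007587 3.7904438482965164 F [-0.8  0.6 -1.6] g 17.4
t 15.525 pos [0.7242 0.0614 0.341 ] shift [-0.2557 -0.2148  0.0876] rot [-0.2737  0.0414  0.303 ] rows>= 5.523877632007587 2.1977471804079984 F [-0.8  0.6 -1.6] g 17.4
```

View pics/side13.png

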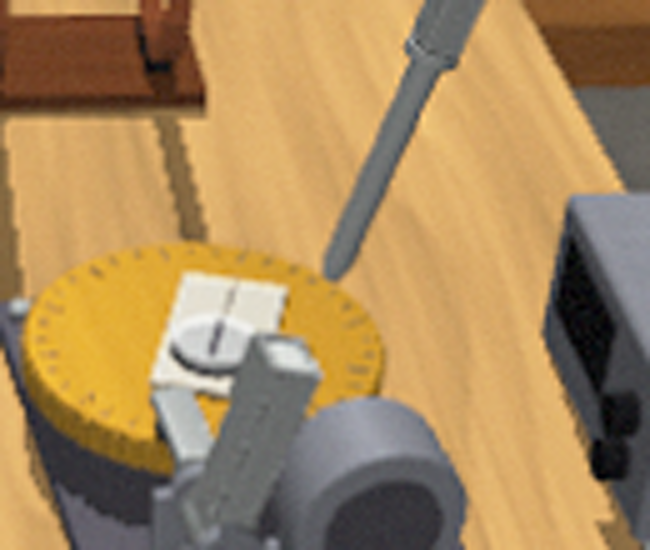

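Call:
play_rows(
  steps=[
    {"grip": 0.0, "x": -0.041, "y": -0.034, "z": 0.005, "wx": -0.05, "wy": 0.015, "wz": 0.105},
    {"grip": 0.0, "x": -0.082, "y": -0.069, "z": 0.016, "wx": -0.09, "wy": 0.03, "wz": 0.21},
    {"grip": 0.0, "x": -0.123, "y": -0.103, "z": 0.032, "wx": -0.13, "wy": 0.045, "wz": 0.315},
    {"grip": 0.0, "x": -0.164, "y": -0.137, "z": 0.05, "wx": -0.175, "wy": 0.058, "wz": 0.42},
    {"grip": 0.0, "x": -0.205, "y": -0.172, "z": 0.066, "wx": -0.215, "wy": 0.072, "wz": 0.525},
  ],
)

```text
time_s: 16.15
tool_pos: [0.5643, -0.1687, 0.3204]
tool_rot: [[0.391, 0.918, -0.062], [0.92, -0.391, 0.004], [-0.021, -0.059, -0.998]]
wrist_force: [1.6, 0.7, -1.2]
grip_width: 0.202
```

```bash
python3 -c "
from h import *
rows((.5288,-.2221,.315),Rz(-30))"
```

```text
t 16.15 pos [ 0.5643 -0.1687  0.3204] shift [-0.0629 -0.0114  0.0073] rot [-0.0578  0.0242  0.1216] rows>= 1.0295571673579402 0.7324350738336136 F [ 1.6  0.7 -1.2] g 17.2
```

Call:
play_rows(
  steps=[
    {"grip": 0.0, "x": -0.03, "y": -0.006, "z": 0.0, "wx": -0.03, "wy": 0.012, "wz": 0.06},
    {"grip": 0.0, "x": -0.063, "y": -0.011, "z": 0.007, "wx": -0.058, "wy": 0.024, "wz": 0.122},
    {"grip": 0.0, "x": -0.063, "y": -0.011, "z": 0.007, "wx": -0.058, "wy": 0.024, "wz": 0.122},
    {"grip": 0.0, "x": -0.063, "y": -0.011, "z": 0.007, "wx": -0.058, "wy": 0.024, "wz": 0.122},
  ],
)

```text
time_s: 16.65
tool_pos: [0.5312, -0.2197, 0.3163]
tool_rot: [[0.496, 0.868, -0.001], [0.868, -0.496, 0.001], [0.001, -0.001, -1.0]]
wrist_force: [0.1, -0.3, -1.7]
grip_width: 0.201
```

Call:
play_rows(
  steps=[
    {"grip": 0.0, "x": 0, "y": 0, "z": 0, "wx": 0, "wy": 0, "wz": 0},
    {"grip": 0.0, "x": 0, "y": 0, "z": 0, "wx": 0, "wy": 0, "wz": 0},
  ],
)

```text
time_s: 16.9
tool_pos: [0.5322, -0.2191, 0.317]
tool_rot: [[0.494, 0.869, -0.0], [0.869, -0.494, 0.001], [0.001, -0.001, -1.0]]
wrist_force: [0.2, -0.5, -2.3]
grip_width: 0.201
```

```bash
python3 -c "
from h import *
rows((.5288,-.2221,.315),Rz(-30))"
```

```text
t 16.9 pos [ 0.5322 -0.2191  0.317 ] shift [-0.0043 -0.0014  0.002 ] rot [-0.0005 -0.0007  0.0068] rows>= 0.0792736041505958 0.03688898348523911 F [ 0.2 -0.5 -2.3] g 17.2
```

Call:
play_rows(
  steps=[
    {"grip": 0.0, "x": -0.004, "y": -0.0014, "z": 0.035, "wx": 0, "wy": 0, "wz": 0.0},
    {"grip": 0.0, "x": -0.004, "y": -0.0014, "z": 0.07, "wx": 0, "wy": 0, "wz": 0},
    {"grip": 0.0, "x": -0.004, "y": -0.0014, "z": 0.075, "wx": 0, "wy": 0, "wz": 0},
    {"grip": 0.0, "x": -0.004, "y": -0.0014, "z": 0.075, "wx": 0, "wy": 0, "wz": 0},
    {"grip": 0.0, "x": -0.004, "y": -0.0014, "z": 0.075, "wx": 0, "wy": 0, "wz": 0},
  ],
)

```text
time_s: 17.52
tool_pos: [0.5296, -0.2234, 0.2441]
tool_rot: [[0.496, 0.868, 0.003], [0.868, -0.496, -0.001], [0.001, 0.003, -1.0]]
wrist_force: [0.9, -1.0, -2.4]
grip_width: 0.195
```

```bash
python3 - <<'E'
from h import *
rows((.5288,-.2221,.1635),Rz(-30))
s=env.state(); f=s["tool_pos"]+s["tool_rot"]@[0,0,.15]; h=np.array((.5298,-.222,.072)); print("foot",f)
for n in("side","top","wrist"):
    c=env.camera(n); q=proj(c,f); y,x=int(max(0,q[1]-40)),int(q[0]-50)
    print(n,"foot",(q-[x,y])*6,"hole",(proj(c,h)-[x,y])*6, x,y)
    cv2.imwrite(f"pics/{n}14.png",cv2.resize(c["pixels"][y:y+80,x:x+100],None,fx=6,fy=6,interpolation=cv2.INTER_CUBIC))
E
```

```text
t 17.525 pos [ 0.5296 -0.2234  0.2441] shift [ 0.0007 -0.0016  0.0806] rot [ 0.0032 -0.0007  0.0045] rows>= 1.2905151159968415 0.02959115990313293 F [ 0.9 -1.  -2.4] g 16.6
foot [ 0.53011424 -0.22355201  0.09414286]
side foot [301.15236185 242.96899343] hole [297.90742283 283.83396094] 283 240
top foot [301.51661481 243.4114121 ] hole [284.810168   252.59003875] 366 159
wrist foot [303.6421871  244.43937886] hole [297.53332418 210.5547522 ] 269 146
```

View pics/side14.png

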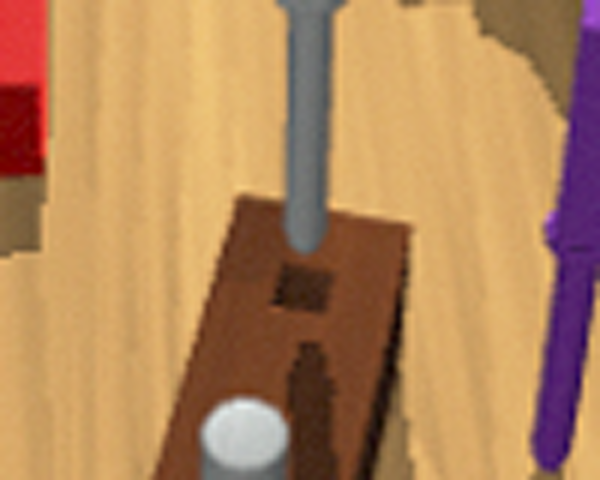

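View pics/top14.png

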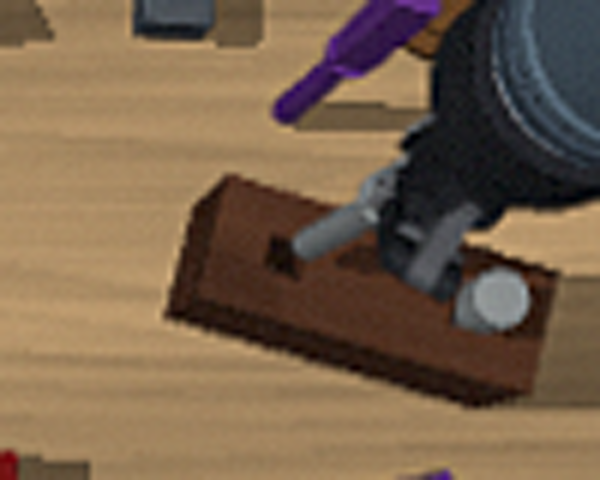

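View pics/wrist14.png

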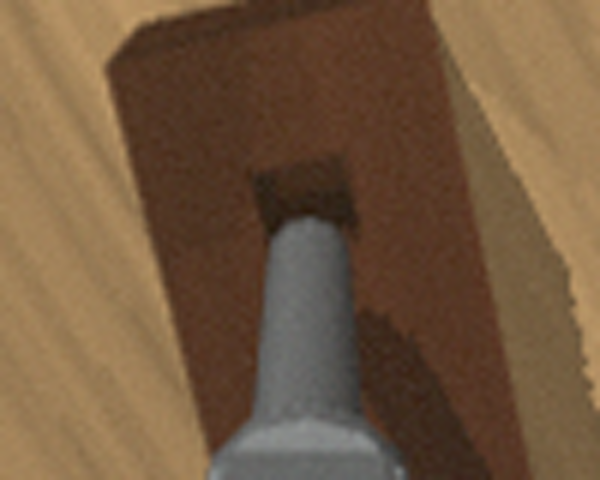

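Call:
play_rows(
  steps=[
    {"grip": 0.0, "x": 0.001, "y": -0.001, "z": 0.015, "wx": 0.003, "wy": 0, "wz": 0.0},
    {"grip": 0.0, "x": 0.001, "y": -0.001, "z": 0.03, "wx": 0.003, "wy": 0, "wz": 0},
    {"grip": 0.0, "x": 0.001, "y": -0.001, "z": 0.045, "wx": 0.003, "wy": 0, "wz": 0},
    {"grip": 0.0, "x": 0.001, "y": -0.001, "z": 0.06, "wx": 0.003, "wy": 0, "wz": 0},
    {"grip": 0.0, "x": 0.001, "y": -0.001, "z": 0.072, "wx": 0.003, "wy": 0, "wz": 0},
  ],
)

```text
time_s: 18.3
tool_pos: [0.5288, -0.2221, 0.1695]
tool_rot: [[0.496, 0.868, -0.001], [0.868, -0.496, 0.001], [0.001, -0.001, -1.0]]
wrist_force: [2.6, -0.4, -1.0]
grip_width: 0.202
```

Call:
play_rows(
  steps=[
    {"grip": 0.0, "x": 0, "y": 0, "z": 0.004, "wx": 0, "wy": 0, "wz": 0.0},
    {"grip": 0.0, "x": 0, "y": 0, "z": 0.007, "wx": 0, "wy": 0, "wz": 0},
    {"grip": 0.0, "x": 0, "y": 0, "z": 0.007, "wx": 0, "wy": 0, "wz": 0},
  ],
)

```text
time_s: 18.68
tool_pos: [0.5287, -0.2221, 0.1634]
tool_rot: [[0.496, 0.868, -0.0], [0.868, -0.496, 0.001], [0.001, -0.001, -1.0]]
wrist_force: [6.2, -1.6, -3.3]
grip_width: 0.2
```

```bash
python3 - <<'E'
from h import *
rows((.5288,-.2221,.1625),Rz(-30))
E
```

```text
t 18.675 pos [ 0.5287 -0.2221  0.1634] shift [0.     0.0001 0.0009] rot [-0.0009 -0.0008  0.0042] rows>= 0.014860059053562599 0.023578583308982708 F [ 6.2 -1.6 -3.3] g 17.1
```

Call:
play_rows(
  steps=[
    {"grip": 0.0, "x": 0, "y": -0.0005, "z": 0.0015, "wx": 0, "wy": 0, "wz": 0.0},
    {"grip": 0.0, "x": 0, "y": -0.0005, "z": 0.0015, "wx": 0, "wy": 0, "wz": 0},
    {"grip": 0.0, "x": 0, "y": -0.0005, "z": 0.0015, "wx": 0, "wy": 0, "wz": 0},
  ],
)

```text
time_s: 19.05
tool_pos: [0.5287, -0.222, 0.1626]
tool_rot: [[0.496, 0.868, 0.001], [0.868, -0.496, 0.001], [0.001, 0.0, -1.0]]
wrist_force: [5.4, -1.5, -0.8]
grip_width: 0.2
```

Call:
play_rows(
  steps=[
    {"grip": 0.025, "x": 0, "y": 0, "z": 0, "wx": 0, "wy": 0, "wz": 0.0},
    {"grip": 0.04, "x": 0, "y": 0, "z": 0, "wx": 0, "wy": 0, "wz": 0},
    {"grip": 0.055, "x": 0, "y": 0, "z": 0, "wx": 0, "wy": 0, "wz": 0},
    {"grip": 0.055, "x": 0, "y": 0, "z": 0, "wx": 0, "wy": 0, "wz": 0},
  ],
)

```text
time_s: 19.55
tool_pos: [0.5264, -0.2214, 0.1612]
tool_rot: [[0.496, 0.868, -0.005], [0.868, -0.496, 0.002], [-0.0, -0.005, -1.0]]
wrist_force: [-0.8, 0.1, -0.8]
grip_width: 0.642
```

Call:
play_rows(
  steps=[
    {"grip": 0.055, "x": 0, "y": 0, "z": -0.03, "wx": 0, "wy": 0, "wz": 0.0},
    {"grip": 0.055, "x": 0, "y": 0, "z": -0.07, "wx": 0, "wy": 0, "wz": 0},
    {"grip": 0.055, "x": 0, "y": 0, "z": -0.12, "wx": 0, "wy": 0, "wz": 0},
    {"grip": 0.055, "x": -0.03, "y": 0, "z": -0.15, "wx": 0, "wy": 0, "wz": 0},
    {"grip": 0.055, "x": -0.08, "y": 0, "z": -0.15, "wx": 0, "wy": 0, "wz": 0},
  ],
)

```text
time_s: 20.18
tool_pos: [0.4909, -0.29, 0.3158]
tool_rot: [[0.491, 0.871, 0.004], [0.871, -0.491, -0.001], [0.001, 0.004, -1.0]]
wrist_force: [0.2, 0.2, -0.5]
grip_width: 0.646
```

Call:
play_rows(
  steps=[
    {"grip": 0.055, "x": -0.05, "y": 0, "z": 0, "wx": 0, "wy": 0, "wz": 0.0},
    {"grip": 0.055, "x": -0.1, "y": 0, "z": 0, "wx": 0, "wy": 0, "wz": 0},
    {"grip": 0.055, "x": -0.1, "y": 0, "z": 0, "wx": 0, "wy": 0, "wz": 0},
    {"grip": 0.055, "x": -0.1, "y": 0, "z": 0, "wx": 0, "wy": 0, "wz": 0},
  ],
)

```text
time_s: 20.68
tool_pos: [0.4384, -0.3775, 0.3113]
tool_rot: [[0.497, 0.868, -0.003], [0.868, -0.497, 0.003], [0.001, -0.004, -1.0]]
wrist_force: [0.7, 0.1, -0.1]
grip_width: 0.644
```

```bash
python3 - <<'E'
from h import *
for n in("side","top"):
    c=env.camera(n); cv2.imwrite(f"pics/{n}15.png",c["pixels"])
    print(n,"pred bar top",proj(c,(.5295,-.2216,.227)))
rows((.5,-.3,.3)); print(env.state()["qd"])
E
```

```text
side pred bar top [334.87514339 229.24687883]
top pred bar top [431.23167355 189.75884402]
t 20.775 pos [ 0.4395 -0.3762  0.3115] shift [0.0961 0.015  0.0116] rot [0. 0. 0.] rows>= 1.5669756353358297 0.0 F [ 0.2  0.8 -0.1] g 55.1
[-0.00645104 -0.00080198 -0.00440078  0.001861    0.00408744 -0.0016257
  0.0017709 ]
```

View pics/side15.png

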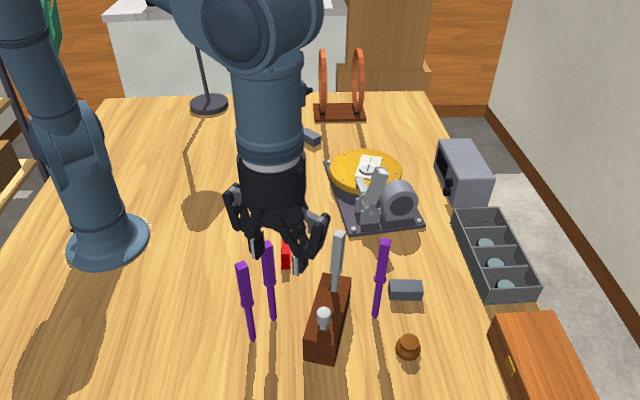

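View pics/top15.png

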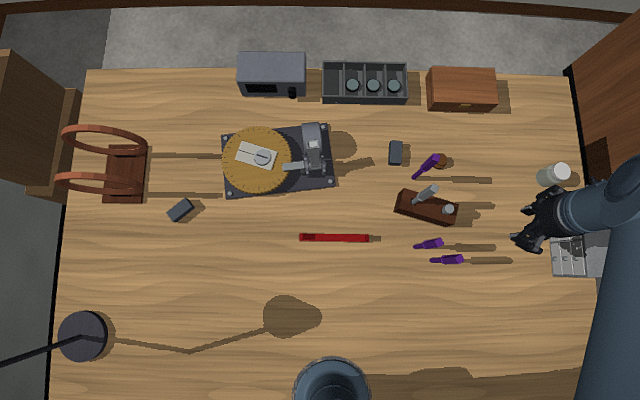

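```bash
python3 - <<'E'
from h import *
a=cv2.imread("pics/side15.png")[222:302,305:365]; b=cv2.imread("pics/top15.png")[175:225,395:465]
a=cv2.resize(a,None,fx=7,fy=7,interpolation=cv2.INTER_CUBIC);b=cv2.resize(b,None,fx=5,fy=5,interpolation=cv2.INTER_CUBIC)
o=np.zeros((560,780,3),np.uint8);o[:560,:420]=a;o[:250,425:775]=b;cv2.imwrite("pics/c15.png",o)
E
```

```text
(no output)
```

View pics/c15.png

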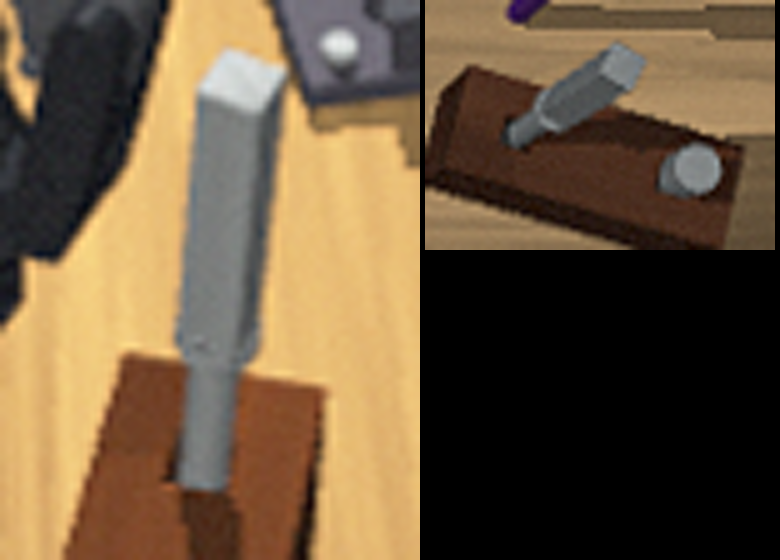

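```bash
python3 - <<'E'
from h import *
cs=env.camera("side");ct=env.camera("top")
p,e=tri([cs,ct],[(242.5/7-.5+305,83.5/7-.5+222),(200.5/5-.5+395,66.5/5-.5+175)]);print(p,e)
h=np.array((.5298,-.2220,.072)); d=p-h; print(np.arctan2(np.hypot(d[0],d[1]),d[2]))
for n,c in(("side",cs),("top",ct)): print([ (r["uv"],r["p"]) for r in env.place_of("bar_foot",c)][:1])
E
```

```text
[ 0.53544335 -0.23057819  0.22507069] [np.float64(0.000739975084764683), np.float64(0.0007399750847648229)]
0.06698008265474319
[([375.1, 317.2], 0.66)]
[([411.5, 245.4], 0.79)]
```

```bash
python3 - <<'E'
from h import *
c=env.camera("side");d=env.camera("top")
a=cv2.resize(c["pixels"][140:245,320:430],None,fx=5,fy=5,interpolation=cv2.INTER_CUBIC)
b=cv2.resize(d["pixels"][115:205,290:340],None,fx=4.5,fy=4.5,interpolation=cv2.INTER_CUBIC)
o=np.zeros((525,790,3),np.uint8);o[:,:550]=a;o[:405,560:785]=b;cv2.imwrite("pics/c16.png",o)
f=np.array([np.cos(YAW),np.sin(YAW),0]);g=np.array([-np.sin(YAW),np.cos(YAW),0])
for L in(.2,.28): 
    M=H+.104*(np.sin(L)*f+np.cos(L)*np.array([0,0,1.]))-.002*g; print(L,(proj(c,M)-[320,140])*5,(proj(d,M)-[290,115])*4.5+[560,0])
E
```

```text
0.2 [295.72247848 153.8631015 ] [670.16302757 138.25778365]
0.28 [311.86979393 155.5844876 ] [668.48039207 126.08875252]
```

View pics/c16.png

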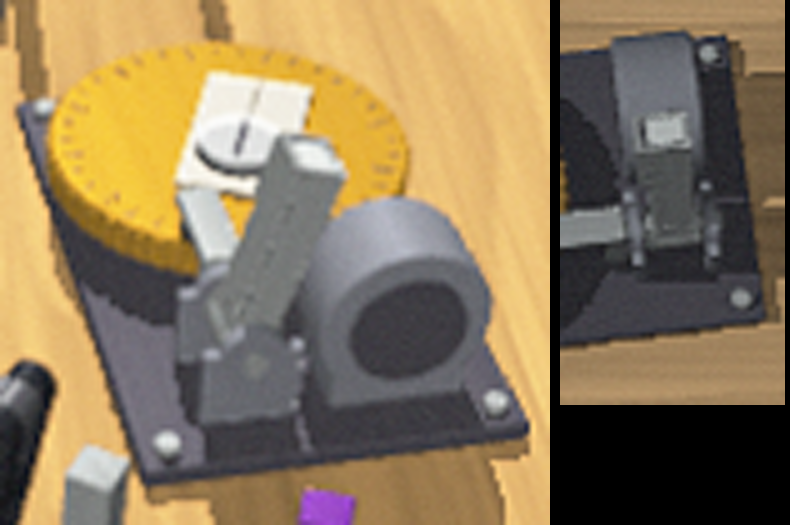

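Clamp view: the mouth sits at about (312,155) in the side crop and (667,128) in the top crop. Both fit a lean of 0.28, so the lever is on its stop, and the light flap covers the mouth, so it is shut. I'm handing in.

```bash
python3 - <<'E'
from h import *
print(env.hand_in()); c=env.camera("side"); cv2.imwrite("pics/end.png",c["pixels"]); print(env.state()["time_s"])
E
```

```text
the job is handed in; nothing more can be done
None
the job is handed in; nothing more can be done
```

I locked the turntable and stood the bar back in its rack hole, then handed the job in at about 21 s. The hand-in reports no verdict, so the outcome rests on my own checks.

**What I did**
- I gripped the bar, offset about 5 mm on the first try, so I regripped it centred and drew it from the rack.
- I pushed it through the flap until it met the socket floor, with about 24 N along the bar and its foot about 18 mm from the hinge, as it should be.
- I swung it about the hinge until it met the stop: the push force rose to 8 N, and it fell to about zero when I backed off, with the lever staying over.
- I drew the bar out, lowered it into its hole, let go and moved the arm clear.

**Last checks**
- **Lever:** the side and top cameras both put its lean at about 0.28 rad, which is the stop. The wrist camera read about 0.30 rad with the bar still pushing.
- **Flap:** it looks shut in both views.
- **Bar:** its foot should be on the hole floor; the top measured 225 mm high against 227 mm expected. It leans about 0.07 rad because the hole is looser than the shank. That is under the 0.12 rad limit but not exactly upright.
- **Bystanders:** the compass, short pin, magnet, sighting bar and slate blocks look unmoved; I judged this by eye only.
- **Arm:** the gripper was clear of everything, with forces near zero.

**What failed or disagreed**
- My first move calls were refused because some values were missing; the arm did not move.
- The camera estimates of the socket mouth differed by a few millimetres. I used the close wrist view to settle it.
- The picture I tried to take after handing in was refused, so the final second is unchecked.

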